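Roll-test three rollers and box the worn one

TASK

Roll-test the three rollers in the cradle: set each in turn across the upper part of the test ramp and let it go. Those that run down are sound: let them roll into the trough on their own and leave them there. Any that stops on the slope is worn flat: pick it up again and lay it down in the small scrap box, without dropping anything or disturbing the things that stand around.

Things in the scene. Friction and masses are not known exactly. Their poses are not given: they have to be found in the camera images.
- ramp: Fixed test ramp of pale plywood with brown wooden rails, 334 x 156 mm, falling roughly towards the robot. Origin: on the bench top below it; local x runs level and downhill, y across, z up. The slope falls 13 degrees from x = -150 mm (surface 70.5 mm above the bench) to x = 60 mm (22 mm), 130 mm wide between side rails that stand 18 mm above it. A head batten, 14 mm high, takes its uppermost 10 mm.
- ramp_start (a point): Middle of the pencilled start line across the upper slope, on its surface, 60 mm along the slope from the upper edge; axes as the ramp's. A sound roller let go here with its axis across the ramp is in the trough about a second later; a worn one stays, or turns a little and stops on the slope, on its flat.
- ramp_trough (a point): Centre of the floor of the cork-lined trough at the foot of the ramp; axes as the ramp's. The trough runs from ramp x = 60 to 139 mm, 9 mm below the foot of the slope; floor 13 mm, side walls 40 mm, end stop 46 mm above the bench. It takes two rollers side by side.
- cradle: Fixed pale wooden cradle, origin on the bench below its middle. Three rollers lie across its two rails (tops 26 mm up), axes along local x, in a row at local y = -42, 0, 42 mm, with 4 mm boards (tops 40 mm up) between them: 2 mm of play, so no room for fingers between rollers, but the rollers' ends overhang the rails by 8 mm and are free.
- scrap_box: Fixed small open brown wooden box for scrap rollers, 88 x 106 mm, 36 mm high, walls 6 mm. Origin: on the bench below its middle. Inside it is 76 mm (local x) by 94 mm (local y): a roller lies in it along local x, with room for fingers on its two long sides but not at its ends.
- box_floor (a point): Centre of the scrap box's floor, 6 mm above the bench; axes as the box's.
- roller_a: One of three turned beech rollers, 64 mm long, 34 mm in diameter, brass bush in each end, about 60 g. Some are round and sound; any worn one has a flat, 6 mm deep and 26 mm wide, worn along its length, turned down and hidden at the start. Which ones: unknown beforehand. Origin: middle of its axis, local x along the axis: 17 mm above what it lies on, 11 mm if lying on a flat.
- roller_b: Another of the three rollers, same size and origin as roller_a; sound or worn, unknown beforehand.
- roller_c: Another of the three rollers, same size and origin as roller_a; sound or worn, unknown beforehand.
- glue_bottle: White glue bottle with red tip, 55 mm thick, 168 mm tall, on the low ledge at the back. A bystander. Origin: centre of its underside.
- brush_jar: Glass jar with brushes, 66 mm thick, 170 mm tall, on the ledge at the back. A bystander. Origin: centre of its underside.
- filler_jar: Small jar with brown lid, 66 mm thick, 57 mm tall, on the ledge at the back. A bystander. Origin: centre of its underside.
- wax_stick: Dark wax stick, 12 x 62 x 10 mm, lying on the bench to the right of the trough. A bystander. Origin: centre of its underside.
- screwdriver: Screwdriver with orange handle, 211 mm long, 26 mm thick, lying on the plank at the front. A bystander. Origin: centre of its underside.
Mind the look-alikes: they are no part of the job. There is more than one size of the scrap_box; the job needs the larger.

How it is judged:
On the way:
1. The worn roller, tried on the ramp and let go, has come to rest on the slope (x of roller_b in the frame of ramp between -0.15 and 0.058 m and y of roller_b in the frame of ramp between -0.065 and 0.065 m and z of roller_b in the frame of ramp below 0.1 m and contact force between roller_b and ramp above 0.1 N and contact force between the fingers and roller_b below 0.1 N and linear speed of roller_b below 0.03 m/s and angular speed of roller_b below 0.5 rad/s), for 0.2 s.
At the end, for the whole second after the job is handed in: Both sound rollers lie at rest in the trough between slope and end stop (axis under 45 mm up); the worn one rests on the floor of the scrap box, middle within 12 mm (along the box's x) and 32 mm (y) of its centre, axis under 24 mm above the box floor (x of roller_a in the frame of ramp between 0.064 and 0.142 m and y of roller_a in the frame of ramp between -0.065 and 0.065 m and z of each of roller_a, roller_c in the frame of ramp below 0.045 m and linear speed of each of roller_a, roller_c, roller_b below 0.03 m/s and angular speed of each of roller_a, roller_c, roller_b below 0.5 rad/s and x of roller_c in the frame of ramp between 0.064 and 0.142 m and y of roller_c in the frame of ramp between -0.065 and 0.065 m and x of roller_b in the frame of box_floor between -0.012 and 0.012 m and y of roller_b in the frame of box_floor between -0.032 and 0.032 m and z of roller_b in the frame of box_floor below 0.024 m); the robot touches nothing.
It fails at once if A sound roller is touched by the fingers on the lower part of the slope or in the trough: it must get there by rolling ((x of roller_a in the frame of ramp between 0 and 0.15 m and y of roller_a in the frame of ramp between -0.09 and 0.09 m and z of roller_a in the frame of ramp below 0.09 m and contact force between the fingers and roller_a above 0.3 N) or (x of roller_c in the frame of ramp between 0 and 0.15 m and y of roller_c in the frame of ramp between -0.09 and 0.09 m and z of roller_c in the frame of ramp below 0.09 m and contact force between the fingers and roller_c above 0.3 N)).
It fails at once if A roller is dropped or thrown (faster than 1 m/s while not held) ((linear speed of roller_a above 1 m/s and contact force between the fingers and roller_a below 0.05 N) or (linear speed of roller_c above 1 m/s and contact force between the fingers and roller_c below 0.05 N) or (linear speed of roller_b above 1 m/s and contact force between the fingers and roller_b below 0.05 N)).
It fails at once if A bystander is pushed more than 30 mm from where it stood (distance of any of glue_bottle, brush_jar, filler_jar, wax_stick, screwdriver from where it was at the start of the episode above 0.03 m).
It also fails if it takes over 64 s, if anything falls off the work surface, if the arm or the gripper's body presses on something with over 40 N, if the wrist force passes 120 N, or if a joint passes its speed limit or range.

ROBOT

A 6-joint arm with a two-finger parallel gripper is mounted at the origin on a cart in front of the work surface, level with it; the furniture and walls round the work are solid. World frame = base frame: x ahead of the robot, y to its left, z up, the work surface at z = 0. Lengths are in m, angles in rad, forces in N, time in s.
With the tool pointing down it reaches from about 0.35 to 0.975 m from the base axis. Payload 4.9 kg.
Tool frame: the origin (TCP) lies on the centre line of the jaws, within the pads' length; the fingertips stand 17 mm ahead of it and the grasp point (between the pads) lies 2 mm behind it; x points along the fingers, y is the direction in which the jaws open and shut, and the axes are right-handed (so a half turn about x gives the same grasp; the last joint's range is limited). The gripper opens to 85 mm and grips with 20 to 120 N. Pads are 22 mm wide; open, the fingers measure 114 mm over their backs; the gripper's body (76 mm by 85 mm) begins 54 mm behind the grasp point. The pads swing forward as they close: fully open they stand 13 mm farther back than shut.
Start: joints at [-1.326, 0.053, 1.613, -0, 1.476, -0.119], TCP at [0.222, -0.584, 0.22] pointing down, gripper open.
Joint ranges: [-3.01, 3.01], [-1.01, 2.22], [0.06, 2.58], [-1.02, 4.17], [0.09, 2.62], [-3.14, 3.14]. Speed limits (rad/s): [2.57, 2.57, 3.14, 3.14, 3.14, 3.14].

INTERFACE

Orientations are given as a unit quaternion [w, x, y, z].
In Python, from plant import status, viewer, manip gives the robot as it stands.
- The arm moves only by the tool drive_tool, never from a script. Its argument "plan" is a list of rows, each a list of 4 numbers: the shift along the tool's x, y, z in m, then the turn about the tool's x in units of 8 degrees (1.0 is 8 degrees). A call has 1 to 12 rows; each row is the pose to reach, as a shift and turn from the pose commanded when the call began, along the tool's axes at that moment; what a row does not reach only later rows make up. A row lasts 1/10 s, in which the tool goes at most 50 mm and 8.59 degrees, less where a joint would pass 70% of its speed; a pose out of reach is approached as far as the arm can. A call with a gripper value outside its range is refused whole. "fingers" is the finger opening in m, from 0 to 0.0854, set as the call begins (left out, the last holds). The fingers move at their own pace and stop on an object; the grip force is fixed at half the most. Time passes only in rows, so rows that repeat a pose let the fingers close. It gives the time, the measured TCP pose, the force and the opening at its end, in the units of the state.
- status.state(): the state, without advancing time (a new reading comes with each control period).
- viewer.grab_frame(name): name is "scene" or "top" or "wrist"; returns the picture (400x640x3 uint8, blue, green, red); there is no depth.
- viewer.calibration(name): a dict with "vfov" (degrees; the focal length in pixels is half the picture's height over the tangent of half this angle, whatever the lens; pixels are square), "cx", "cy" (the principal point, pixels), "rvec" (rotation vector, rad) and "tvec" (3), from world to camera coordinates, as OpenCV has them. Camera axes: x right, y down, z forward; pixel columns grow to the right and rows downward; lengths in m; the calibration is good to about 2 mm. A picture is of the moment at which its call begins: read the wrist's pose just before it. calibration takes no time and is no camera call; for the wrist camera it gives the pose at the moment of the call.
- manip.job_done(): hands the job in, once; it reports no verdict.
The state is a dict: "time": time; "joint_pos": joint angles; "joint_vel": joint speeds; "joint_efforts": joint torques, N m; "tool_pos": TCP position; "tool_rot": TCP orientation; "contact_force": force on the tool from outside, world axes, zero at the start; "ft_torque": the same for the moment, N m; "gripper_width": opening from 0.0 (shut) to 1.0 (fully open).
Only numpy, scipy, OpenCV 4.12 (cv2) and the standard library are available. Lean on these libraries where they do the work, as an engineer would, in place of code of your own. Each camera call takes 0.05 s, during which the arm holds its last target. There are 200 camera calls.

## Working session

There is one attempt and no reset: what is moved stays moved. The work goes in short steps, Python scripts to look and compute and a tool call to move; the robot and the scene stay as the last step left them, time stands still between calls to the robot, and variables do not carry over. Pictures are saved under pics/ and viewed, about 8 in all and at most 12, crops included, and the job is handed in when it is done.

Besides the shell and the picture viewer there is one more tool, called after ">>>" by a JSON object that holds its "api" and its "payload". drive_tool: Moves the arm, as the interface text tells. Its arguments: {"type":"object","properties":{"plan":{"type":"array","items":{"type":"array","items":{"type":"number"}}},"fingers":{"type":"number"}},"required":["plan"]}

```bash
mkdir -p pics; ls
cat > h.py <<'E'
import numpy as np, cv2
from plant import status, viewer, manip
from scipy.spatial.transform import Rotation as R
def K(c):
    f=200/np.tan(np.radians(c['vfov'])/2); return np.array([[f,0,c['cx']],[0,f,c['cy']],[0,0,1]])
def pix2w(name,u,v,z,c=None):
    c=c or viewer.calibration(name); Rm=cv2.Rodrigues(np.array(c['rvec'],float))[0]; t=np.array(c['tvec'],float).ravel()
    d=Rm.T@np.linalg.inv(K(c))@[u,v,1]; o=-Rm.T@t
    return o+d*(z-o[2])/d[2]
def w2pix(name,p,c=None):
    c=c or viewer.calibration(name)
    return cv2.projectPoints(np.array(p,float).reshape(-1,3),np.array(c['rvec'],float),np.array(c['tvec'],float),K(c),None)[0].reshape(-1,2)
def rotq(): 
    q=np.array(status.state()['tool_rot']); return R.from_quat(np.r_[q[1:],q[0]])
E
python3 - <<'E'
from h import *
for n in ['scene','top']:
    im=viewer.grab_frame(n); cv2.imwrite(f'pics/{n}.png',im); print(n,viewer.calibration(n))
s=status.state(); print(s['tool_pos'],s['tool_rot'],s['gripper_width'],rotq().as_matrix().round(3))
E
```

```text
pics
scene {'vfov': 43.444522880796306, 'cx': 330.1304147574457, 'cy': 198.70917063459441, 'rvec': array([ 0.31997386, -2.96111156,  0.76879147]), 'tvec': array([0.49100993, 0.37257916, 1.27634246])}
top {'vfov': 46.35516643123216, 'cx': 313.3159842377562, 'cy': 193.18796881928557, 'rvec': array([ 2.16008759, -2.19531432,  0.06657484]), 'tvec': array([-0.25297744,  0.58776166,  1.6958288 ])}
[ 0.22226121 -0.58351061  0.21926513] [-0.1272455  -0.69540545 -0.12858573  0.69547506] 1.0004721246392756 [[-0.     0.356 -0.935]
 [ 0.002 -0.935 -0.356]
 [-1.    -0.002 -0.   ]]
```

View pics/top.png

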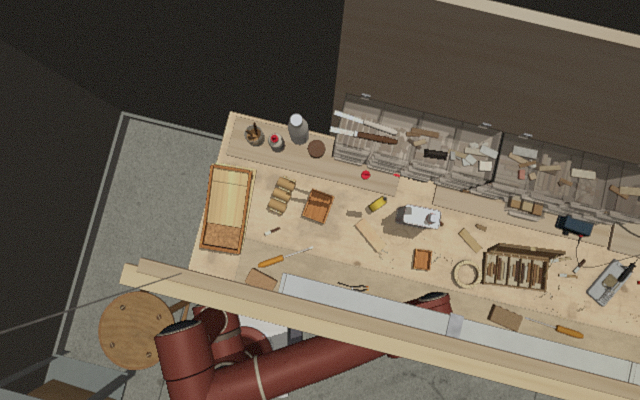

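View pics/scene.png

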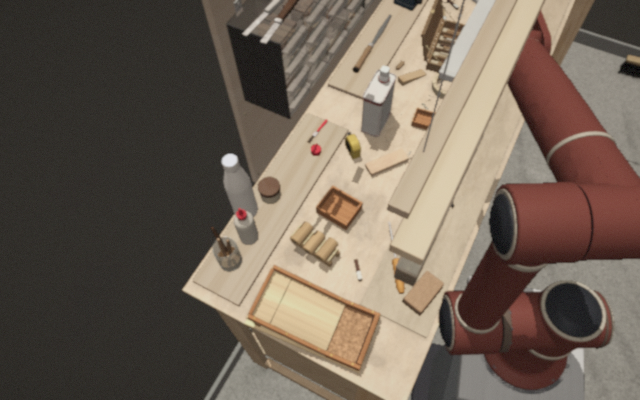

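The top view shows the ramp at about (227,208) with its trough at the lower end, the cradle at (281,196), a brown box at (317,206) and a smaller box at (422,260). The bottle, jars and screwdriver stand around them. The box candidates are (317,206) (larger) and (422,260) (smaller), so I choose the larger one. Next I'll take a close crop.

Run:
```python
from h import *
im=cv2.imread('pics/top.png')[155:265,190:345]
cv2.imwrite('pics/c1.png',cv2.resize(im,None,fx=5,fy=5,interpolation=cv2.INTER_CUBIC))
for n,p,z in [('boxL',(317,206),.036),('boxS',(422,260),.03),('cradle',(281,196),.04),('ramp',(227,208),.05)]: print(n,pix2w('top',*p,z).round(3))
```

```text
boxL [ 0.536 -0.275  0.036]
boxS [ 0.335 -0.65   0.03 ]
cradle [ 0.574 -0.145  0.04 ]
ramp [0.533 0.05  0.05 ]
```

View pics/c1.png

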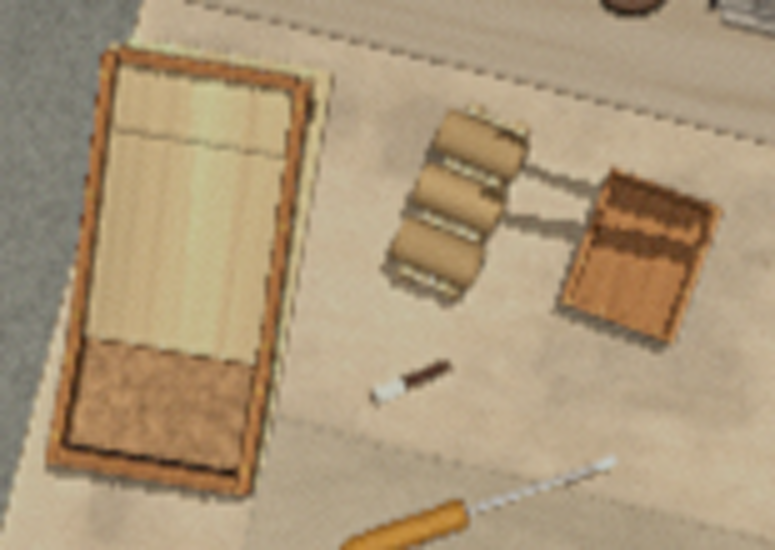

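Run:
```python
from h import *
P=lambda u,v,z: pix2w('top',190+(u-2)/5,155+(v-2)/5,z)[:2]
a,b=P(115,130,.057),P(285,157,.057); c,d=P(90,338,.022),P(252,362,.022)
print('start',(a+b)/2,np.linalg.norm(a-b),'foot',(c+d)/2,np.linalg.norm(c-d),'dist(151.5)',np.linalg.norm((a+b-c-d)/2))
cor=[P(108,48,.088),P(312,78,.088),P(250,495,.046),P(50,468,.046)]
print('ramp corners',np.round(cor,4))
x=(cor[2]+cor[3]-cor[0]-cor[1])/2; print('len',np.linalg.norm(x),'yaw',np.degrees(np.arctan2(x[1],x[0])),'cross', [np.degrees(np.arctan2(*(q-p)[::-1])) for p,q in [(b,a),(d,c),(cor[1],cor[0]),(cor[2],cor[3])]])
cr=[P(*p,.043) for p in [(479,147),(459,199),(437,252)]]; print('rollers',np.round(cr,4),[np.linalg.norm(cr[i]-cr[i+1]) for i in (0,1)])
v=cr[0]-cr[2]; print('row dir',np.degrees(np.arctan2(v[1],v[0])))
bx=[P(*p,.036) for p in [(612,170),(720,208),(668,348),(562,308)]]
print('box',np.mean(bx,0),[ (np.linalg.norm(bx[i]-bx[i-1]).round(4),np.degrees(np.arctan2(*(bx[i]-bx[i-1])[::-1])).round(1)) for i in range(4)])
```

```text
start [0.62166234 0.03860415] 0.12479084894867423 foot [0.47365123 0.06697373] 0.12041857246901169 dist(151.5) 0.15070541652538386
ramp corners [[ 0.6879  0.098 ]
 [ 0.6639 -0.0471]
 [ 0.3686  0.0053]
 [ 0.3901  0.1494]]
len 0.30107237450271535 yaw 170.06423538534816 cross [np.float64(80.00898978516466), np.float64(80.726630215538), np.float64(80.61836108369953), np.float64(81.53276734677343)]
rollers [[ 0.617  -0.1619]
 [ 0.5794 -0.1469]
 [ 0.5412 -0.1306]] [np.float64(0.04048070317401736), np.float64(0.0415607924225513)]
row dir -22.42724660644258
box [ 0.53453027 -0.27781544] [(np.float64(0.1067), np.float64(-20.8)), (np.float64(0.0833), np.float64(-110.4)), (np.float64(0.1084), np.float64(158.6)), (np.float64(0.0821), np.float64(68.4))]
```

Run:
```python
from h import *
for n,p in [('stripL',(281,288)),('stripTopcorner',(287,274)),('beamL',(140,262)),('beamL2',(122,280))]:
    for z in (0,.1,.2,.3,.5,.8): 
        w=pix2w('top',*p,z); print(n,w.round(3),w2pix('scene',w).round(0))
print(w2pix('top',status.state()['tool_pos']),w2pix('scene',status.state()['tool_pos']))
print(w2pix('top',[0,0,0]),w2pix('scene',[0,0,0]))
im=cv2.imread('pics/scene.png')[150:320,240:460]
cv2.imwrite('pics/c2.png',cv2.resize(im,None,fx=3.6,fy=3.5,interpolation=cv2.INTER_CUBIC))
```

```text
stripL [ 0.239 -0.138  0.   ] [[436. 276.]]
stripL [ 0.251 -0.147  0.1  ] [[438. 258.]]
stripL [ 0.264 -0.155  0.2  ] [[440. 238.]]
stripL [ 0.277 -0.163  0.3  ] [[443. 215.]]
stripL [ 0.302 -0.18   0.5  ] [[450. 157.]]
stripL [ 0.34  -0.205  0.8  ] [[467.  19.]]
stripTopcorner [ 0.289 -0.161  0.   ] [[418. 265.]]
stripTopcorner [ 0.299 -0.168  0.1  ] [[420. 247.]]
stripTopcorner [ 0.309 -0.175  0.2  ] [[423. 227.]]
stripTopcorner [ 0.318 -0.182  0.3  ] [[426. 204.]]
stripTopcorner [ 0.338 -0.196  0.5  ] [[433. 147.]]
stripTopcorner [ 0.367 -0.217  0.8  ] [[449.  11.]]
beamL [0.341 0.382 0.   ] [[364. 480.]]
beamL [0.348 0.344 0.1  ] [[366. 459.]]
beamL [0.354 0.305 0.2  ] [[369. 435.]]
beamL [0.361 0.267 0.3  ] [[372. 408.]]
beamL [0.374 0.19  0.5  ] [[380. 339.]]
beamL [0.395 0.075 0.8  ] [[399. 176.]]
beamL2 [0.276 0.448 0.   ] [[387. 521.]]
beamL2 [0.287 0.406 0.1  ] [[390. 500.]]
beamL2 [0.297 0.363 0.2  ] [[393. 475.]]
beamL2 [0.307 0.321 0.3  ] [[396. 447.]]
beamL2 [0.328 0.237 0.5  ] [[405. 376.]]
beamL2 [0.36 0.11 0.8 ] [[425. 208.]]
[[415.13981695 300.12745007]] [[474.1403591   99.82269931]]
[[243.6298285  355.09509445]] [[523.25403448 345.25169893]]
```

View pics/c2.png

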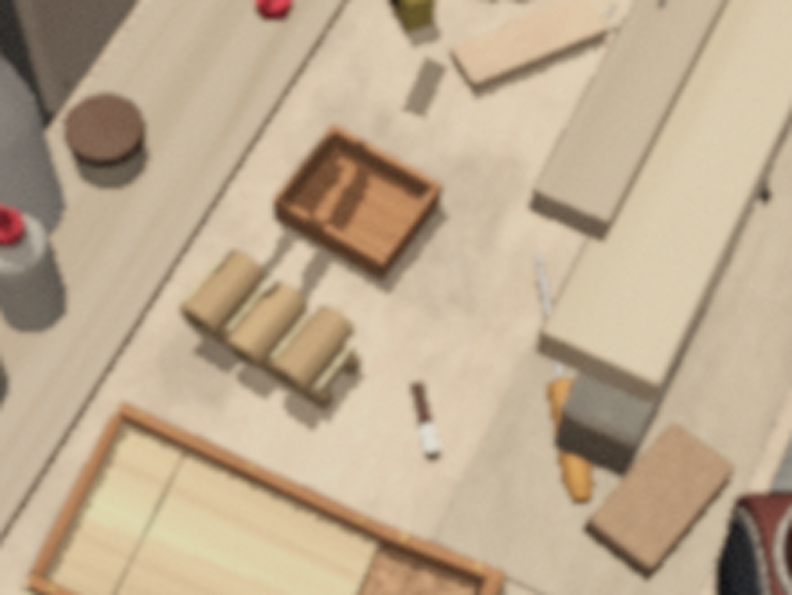

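Run:
```python
from h import *
a=cv2.resize(cv2.imread('pics/top.png')[250:400,110:490],(760,300),interpolation=cv2.INTER_CUBIC)
b=cv2.resize(cv2.imread('pics/scene.png')[0:200,380:640],(390,300),interpolation=cv2.INTER_CUBIC)
w=viewer.grab_frame('wrist'); b2=cv2.resize(w,(370,300))
cv2.imwrite('pics/c3.png',np.vstack([a,np.hstack([b,b2])]))
for n in('scene','top'):
    c=viewer.calibration(n); Rm=cv2.Rodrigues(c['rvec'])[0]; print(n,-Rm.T@c['tvec'])
```

```text
scene [0.40090648 0.39306643 1.30143338]
top [ 0.45705145 -0.28304132  1.73097899]
```

View pics/c3.png

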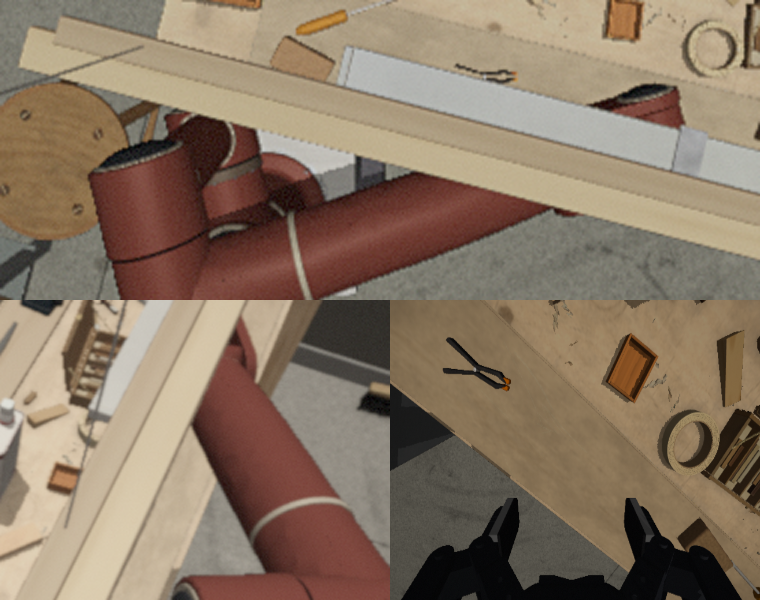

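The beams are overhead and the forearm passes beneath them. The wrist view shows the small box at about (245,70), which is not wanted. I'll move over the cradle at a low height.

```bash
cat >> h.py <<'E'
def rel(p,yaw=None):
    "shift in tool axes and turn units to bring TCP to p with jaw axis at yaw (mod 180)"
    s=status.state(); r=rotq(); m=r.as_matrix(); d=m.T@(np.array(p)-s['tool_pos'])
    y=np.degrees(np.arctan2(m[1,1],m[0,1])); u=0
    if yaw is not None: u=-((yaw-y+90)%180-90)/8
    print('t',round(s['time'],2),'rel',d.round(4),'turn',round(u,2),'jawyaw',round(y,2),'pos',np.round(s['tool_pos'],4),'j6',round(s['joint_pos'][5],2),'F',np.round(s['contact_force'],1),'w',round(s['gripper_width']*.0854,4))
E
python3 - <<'E'
from h import *
rel([.579,-.147,.22],67.7)
E
```

```text
t 0.15 rel [-1.000e-04 -2.811e-01 -4.887e-01] turn 5.39 jawyaw -69.16 pos [ 0.2223 -0.5836  0.2194] j6 -0.12 F [ 0.8 -0.2 -0.1] w 0.0852
```

>>> {"api": "drive_tool", "payload": {"plan": [[0,-0.281,-0.489,5.39],[0,-0.281,-0.489,5.39],[0,-0.281,-0.489,5.39],[0,-0.281,-0.489,5.39],[0,-0.281,-0.489,5.39],[0,-0.281,-0.489,5.39],[0,-0.281,-0.489,5.39],[0,-0.281,-0.489,5.39],[0,-0.281,-0.489,5.39],[0,-0.281,-0.489,5.39],[0,-0.281,-0.489,5.39],[0,-0.281,-0.489,5.39]]}}

```text
time: 1.35
tool_pos: [0.581, -0.144, 0.22]
tool_rot: [0.136, -0.694, 0.135, 0.694]
contact_force: [-0.5, -0.3, 0.5]
gripper_width: 1.0
```

Run:
```python
from h import *
rel([.579,-.147,.22],67.7)
import json
c=viewer.calibration('wrist'); im=viewer.grab_frame('wrist'); cv2.imwrite('pics/w1.png',im)
json.dump({k:np.array(v).tolist() for k,v in c.items()},open('w1.json','w'))
for p in [(.617,-.1619,.043),(.5794,-.1469,.043),(.5412,-.1306,.043),(.5345,-.2778,.036),(.6217,.0386,.057)]: print(w2pix('wrist',p,c))
rel([.41,-.36,.02])
```

```text
t 1.35 rel [-0.      0.0035  0.0007] turn 0.03 jawyaw -112.08 pos [ 0.581 -0.144  0.22 ] j6 1.59 F [-0.5 -0.3  0.5] w 0.0854
[[317.35289697 135.9593544 ]]
[[317.4828302  174.55362894]]
[[316.71353662 211.18223213]]
[[446.03971976 165.93404341]]
[[139.02141189 206.25643277]]
t 1.4 rel [0.1992 0.2665 0.078 ] turn 0 jawyaw -112.0 pos [ 0.5819 -0.1426  0.2199] j6 1.59 F [-0.7  1.6  0.2] w 0.0852
```

View pics/w1.png

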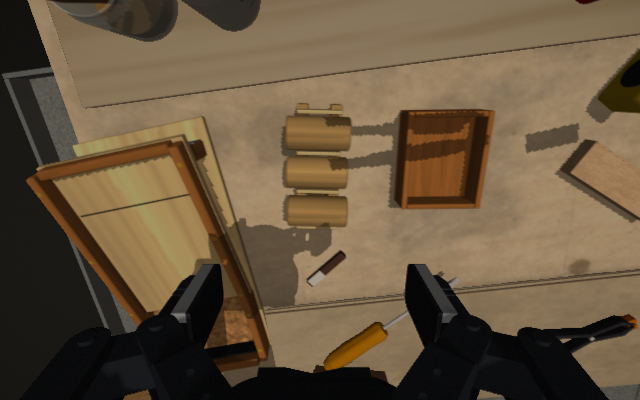

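The three rollers are at about (319,133), (317,171) and (317,210), with the box at (443,160) and the start line running from (81,216) to (190,195). All agree with the top view to within a few mm.

Run:
```python
from h import *
import json
c=json.load(open('w1.json')); P=lambda u,v,z: pix2w('',u,v,z,c)[:2]
for q in [(319,133),(317,171),(317,210)]: print('rol',P(*q,.043).round(4))
for l,r in [((286,133),(351,133)),((285,171),(348,171)),((287,210),(347,210))]:
    a,b=P(*l,.043),P(*r,.043); print(np.linalg.norm(a-b),np.degrees(np.arctan2(*(a-b)[::-1])))
a,b=P(81,216,.057),P(190,195,.057); print('start',(a+b)/2,np.linalg.norm(a-b),np.degrees(np.arctan2(*(a-b)[::-1])))
bx=[P(*p,.036) for p in [(400,110),(494,110),(480,208),(396,207)]]
print('box',np.mean(bx,0),[ (np.linalg.norm(bx[i]-bx[i-1]).round(4),np.degrees(np.arctan2(*(bx[i]-bx[i-1])[::-1])).round(1)) for i in range(4)])
rel([.540,-.132,.06],68)
```

```text
rol [ 0.6191 -0.1646]
rol [ 0.5832 -0.1479]
rol [ 0.5424 -0.1314]
0.0661761101831978 67.84627382891037
0.06665274864428171 67.85132895397788
0.06613727637901315 67.85694612511266
start [0.62395292 0.04224904] 0.12112893628110005 79.00724016137366
box [ 0.54107828 -0.27539776] [(np.float64(0.1049), np.float64(-19.6)), (np.float64(0.0955), np.float64(-112.2)), (np.float64(0.106), np.float64(159.7)), (np.float64(0.0944), np.float64(67.1))]
t 1.4 rel [0.1599 0.0063 0.0428] turn 0.0 jawyaw -112.0 pos [ 0.5819 -0.1426  0.2199] j6 1.59 F [-0.7  1.6  0.2] w 0.0852
```

>>> {"api": "drive_tool", "payload": {"plan": [[0.06,0.005,0.042,0],[0.11,0.005,0.042,0],[0.15,0.005,0.042,0],[0.172,0.005,0.042,0],[0.172,0.005,0.042,0],[0.172,0.005,0.042,0]]}}

```text
time: 2.0
tool_pos: [0.5385, -0.1364, 0.0487]
tool_rot: [0.137, -0.694, 0.137, 0.694]
contact_force: [1.0, -0.1, 0.4]
gripper_width: 0.998
```

>>> {"api": "drive_tool", "payload": {"plan": [[0,0,0,0],[0,0,0,0],[0,0,0,0],[0,0,0,0],[0,0,0,0]], "fingers": 0.05}}

```text
time: 2.5
tool_pos: [0.539, -0.1363, 0.049]
tool_rot: [-0.137, 0.694, -0.137, -0.693]
contact_force: [-0.3, 0.0, 0.4]
gripper_width: 0.586
```

Run:
```python
from h import *
rel([.5415,-.1312,.048],68)
cv2.imwrite('pics/w2.png',viewer.grab_frame('wrist'))
```

```text
t 2.5 rel [ 0.001  -0.0057 -0.0004] turn -0.03 jawyaw -112.27 pos [ 0.539  -0.1363  0.049 ] j6 1.58 F [-0.3  0.   0.4] w 0.0501
```

View pics/w2.png

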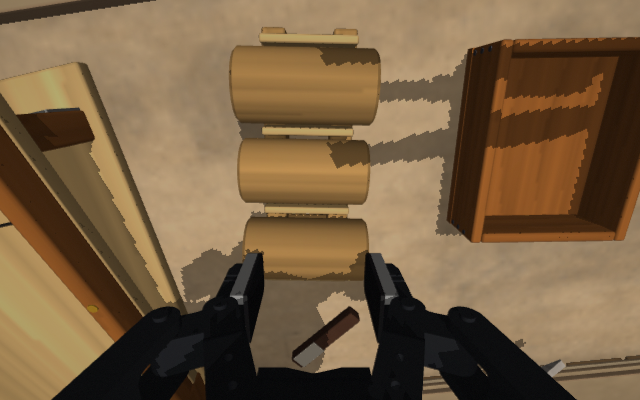

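Run:
```python
from h import *
s=status.state(); p=np.array(s['tool_pos']); m=rotq().as_matrix()
for n,q in [('tcp',p),('tip',p+.017*m[:,0]),('tipL',p+.017*m[:,0]+.025*m[:,1]),('tipR',p+.017*m[:,0]-.025*m[:,1]),('near',[.5415,-.1312,.043]),('mid',[.5804,-.1471,.043]),('far',[.6193,-.163,.043]),('near lo',[.5415,-.1312,.037])]: print(n,w2pix('wrist',q))
c=viewer.calibration('wrist'); Rm=cv2.Rodrigues(c['rvec'])[0]; print(-Rm.T@c['tvec'], Rm[2])
for v,u in ((248,307),(171,304),(86,305)): print(pix2w('wrist',u,v,.043))
```

```text
tcp [[314.94872443 253.93854584]]
tip [[314.83031479 240.14872214]]
tipL [[357.29380765 240.08989625]]
tipR [[272.36971626 240.20754401]]
near [[304.70842019 248.0252739 ]]
mid [[303.79847241 174.23755636]]
far [[302.72521462  87.20702153]]
near lo [[304.98272082 243.20731339]]
[ 0.6151632  -0.16680896  0.20288481] [-0.29754128  0.12213744 -0.9468641 ]
[ 0.54103074 -0.1323817   0.043     ]
[ 0.58192478 -0.14785649  0.043     ]
[ 0.6193854  -0.16419699  0.043     ]
```

The width reached 0.050, so nothing is gripped: the fingers stand above the roller because the pads sit farther back when open. I'll open, correct the sideways shift and go lower.

>>> {"api": "drive_tool", "payload": {"plan": [[-0.01,-0.003,0,0],[-0.01,-0.0057,0,0],[-0.01,-0.0057,0,0],[0.005,-0.0057,0,0],[0.014,-0.0057,0,0],[0.014,-0.0057,0,0]], "fingers": 0.0854}}

```text
time: 3.15
tool_pos: [0.5386, -0.1301, 0.0312]
tool_rot: [0.137, -0.692, 0.136, 0.696]
contact_force: [-0.1, 0.5, -0.0]
gripper_width: 0.999
```

>>> {"api": "drive_tool", "payload": {"plan": [[0,0,0,0],[0,0,0,0],[0,0,0,0],[0,0,0,0],[0,0,0,0]], "fingers": 0.056}}

```text
time: 3.65
tool_pos: [0.5412, -0.1311, 0.0348]
tool_rot: [-0.137, 0.694, -0.137, -0.693]
contact_force: [0.7, 0.3, 2.0]
gripper_width: 0.723
```

Run:
```python
from h import *
rel([.5415,-.1312,.048],68)
cv2.imwrite('pics/w3.png',viewer.grab_frame('wrist'))
```

```text
t 3.65 rel [-0.0132 -0.     -0.0004] turn -0.04 jawyaw -112.28 pos [ 0.5412 -0.1311  0.0348] j6 1.59 F [0.7 0.3 2. ] w 0.0617
```

>>> {"api": "drive_tool", "payload": {"plan": [[-0.01,0,0,0],[-0.03,0,0,0],[-0.06,0,0,0],[-0.1,0,0,0],[-0.11,0,0,0],[-0.11,0,0,0]]}}

```text
time: 4.3
tool_pos: [0.5423, -0.1315, 0.1474]
tool_rot: [-0.136, 0.696, -0.137, -0.692]
contact_force: [-0.1, -0.6, -1.1]
gripper_width: 0.726
```

Run:
```python
from h import *
rel([.6228,.0404,.145],79.8)
cv2.imwrite('pics/w4.png',viewer.grab_frame('wrist'))
s=status.state(); p=np.array(s['tool_pos']); m=rotq().as_matrix()
for d in (-.01,0,.008,.017): print(d,w2pix('wrist',[p+d*m[:,0]-k*.032*m[:,1] for k in (-1,0,1)]).round().tolist())
```

```text
t 4.3 rel [ 0.0024 -0.1895 -0.0093] turn -1.51 jawyaw -112.28 pos [ 0.5423 -0.1315  0.1474] j6 1.59 F [-0.1 -0.6 -1.1] w 0.062
-0.01 [[378.0, 263.0], [315.0, 263.0], [252.0, 263.0]]
0 [[374.0, 254.0], [315.0, 254.0], [256.0, 254.0]]
0.008 [[372.0, 247.0], [315.0, 247.0], [258.0, 247.0]]
0.017 [[369.0, 240.0], [315.0, 240.0], [260.0, 240.0]]
```

View pics/w4.png

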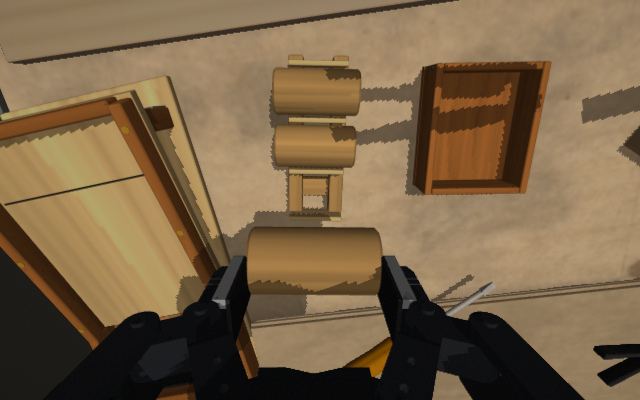

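The roller is held at (315,260). The fingertips reach about 8 mm below its axis, which gives clearance on the ramp. I'll carry it to the start line.

>>> {"api": "drive_tool", "payload": {"plan": [[0.002,-0.05,-0.003,-0.5],[0.002,-0.1,-0.005,-1],[0.002,-0.15,-0.009,-1.51],[0.002,-0.1895,-0.0093,-1.51],[0.002,-0.1895,-0.0093,-1.51],[0.002,-0.1895,-0.0093,-1.51],[0.002,-0.1895,-0.0093,-1.51]]}}

```text
time: 5.05
tool_pos: [0.6199, 0.0402, 0.1405]
tool_rot: [0.063, -0.703, 0.063, 0.705]
contact_force: [0.2, -0.2, -1.2]
gripper_width: 0.726
```

Run:
```python
from h import *
rel([.6228,.0404,.072],79.8)
c=viewer.calibration('wrist');cv2.imwrite('pics/w5.png',viewer.grab_frame('wrist'))
# expected: start line, slope edges
a=np.radians(169.8); X=np.array([np.cos(a),np.sin(a),0]); Y=np.array([-np.sin(a),np.cos(a),0])
o=np.array([.6228,.0404,.057])
print(w2pix('wrist',[o-.065*Y,o+.065*Y,o-.083*Y+[0,0,.018],o+.083*Y+[0,0,.018]],c).round())
```

```text
t 5.05 rel [ 0.0684 -0.0008 -0.003 ] turn -0.0 jawyaw -100.24 pos [0.6199 0.0402 0.1405] j6 1.69 F [ 0.2 -0.2 -1.2] w 0.062
[[231. 200.]
 [397. 199.]
 [200. 208.]
 [428. 207.]]
```

View pics/w5.png

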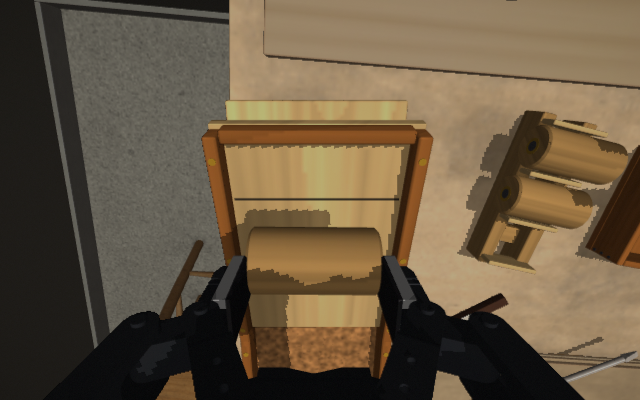

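The start line runs from (235,199) to (399,199), parallel to the held roller and offset about 2 mm. I'll descend with that correction.

>>> {"api": "drive_tool", "payload": {"plan": [[0.03,0.001,-0.003,0],[0.05,0.001,-0.003,0],[0.062,0.001,-0.003,0],[0.066,0.001,-0.003,0],[0.066,0.001,-0.003,0],[0.066,0.001,-0.003,0]]}}

```text
time: 5.7
tool_pos: [0.6248, 0.0391, 0.0777]
tool_rot: [-0.063, 0.705, -0.063, -0.704]
contact_force: [-0.1, -0.2, -0.6]
gripper_width: 0.725
```

>>> {"api": "drive_tool", "payload": {"plan": [[0.002,0,0,0],[0.004,0,0,0],[0.004,0,0,0],[0.004,0,0,0]]}}

```text
time: 6.1
tool_pos: [0.624, 0.0395, 0.0725]
tool_rot: [-0.063, 0.704, -0.063, -0.704]
contact_force: [-0.1, -0.6, -0.2]
gripper_width: 0.726
```

>>> {"api": "drive_tool", "payload": {"plan": [[0.002,0,0,0],[0.004,0,0,0],[0.004,0,0,0],[0.004,0,0,0]]}}

```text
time: 6.5
tool_pos: [0.6239, 0.0394, 0.0682]
tool_rot: [0.063, -0.704, 0.063, 0.704]
contact_force: [0.1, 0.7, -0.8]
gripper_width: 0.723
```

>>> {"api": "drive_tool", "payload": {"plan": [[0.001,0,0,0],[0.002,0,0,0],[0.002,0,0,0],[0.002,0,0,0]]}}

```text
time: 6.9
tool_pos: [0.6242, 0.0394, 0.0667]
tool_rot: [-0.063, 0.704, -0.063, -0.704]
contact_force: [-1.3, -0.2, 1.8]
gripper_width: 0.725
```

>>> {"api": "drive_tool", "payload": {"plan": [[0,0,0,0],[0,0,0,0],[0,0,0,0],[0,0,0,0],[0,0,0,0],[0,0,0,0]], "fingers": 0.08}}

```text
time: 7.5
tool_pos: [0.624, 0.0394, 0.0664]
tool_rot: [-0.063, 0.704, -0.063, -0.704]
contact_force: [0.2, -0.2, -0.8]
gripper_width: 0.938
```

>>> {"api": "drive_tool", "payload": {"plan": [[-0.03,0,0,0],[-0.07,0,0,0],[-0.08,0,0,0],[-0.08,0,0,0],[-0.08,0,0,0]]}}

```text
time: 8.0
tool_pos: [0.6234, 0.0394, 0.1453]
tool_rot: [0.063, -0.704, 0.063, 0.705]
contact_force: [0.4, 0.6, -0.7]
gripper_width: 0.939
```

Run:
```python
from h import *
rel([.5804,-.1471,.147],68)
im=viewer.grab_frame('wrist');cv2.imwrite('pics/w6.png',im)
t=viewer.grab_frame('top')[155:265,190:300]
cv2.imwrite('pics/v6.png',np.hstack([cv2.resize(im[80:380],(480,300))[:,:400],cv2.resize(t,(300,300),interpolation=cv2.INTER_CUBIC)]))
```

```text
t 8.0 rel [-0.0017  0.1912  0.0093] turn 1.48 jawyaw -100.19 pos [0.6234 0.0394 0.1453] j6 1.69 F [ 0.4  0.6 -0.7] w 0.0802
```

View pics/v6.png

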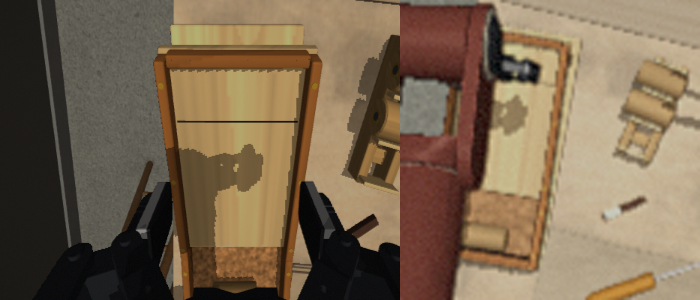

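The first roller ran down into the trough, so it is sound. Next is the middle roller.

>>> {"api": "drive_tool", "payload": {"plan": [[-0.002,0.05,0.003,0.5],[-0.002,0.1,0.005,1],[-0.002,0.15,0.009,1.48],[-0.002,0.1912,0.0093,1.48],[-0.002,0.1912,0.0093,1.48],[-0.002,0.1912,0.0093,1.48],[-0.002,0.1912,0.0093,1.48]], "fingers": 0.0854}}

```text
time: 8.8
tool_pos: [0.5807, -0.146, 0.1472]
tool_rot: [0.135, -0.693, 0.135, 0.695]
contact_force: [-0.1, 0.8, 0.7]
gripper_width: 0.997
```

Run:
```python
from h import *
rel([.5804,-.1471,.0347],67.8)
```

```text
t 8.8 rel [ 0.1125  0.0012 -0.0004] turn 0.03 jawyaw -111.99 pos [ 0.5807 -0.146   0.1472] j6 1.58 F [-0.1  0.8  0.7] w 0.0851
```

>>> {"api": "drive_tool", "payload": {"plan": [[0.05,0.001,0,0],[0.09,0.001,0,0],[0.11,0.001,0,0],[0.116,0.001,0,0],[0.116,0.001,0,0],[0.116,0.001,0,0]]}}

```text
time: 9.4
tool_pos: [0.5821, -0.1478, 0.0341]
tool_rot: [-0.135, 0.695, -0.135, -0.693]
contact_force: [0.1, -0.1, 0.5]
gripper_width: 0.999
```

>>> {"api": "drive_tool", "payload": {"plan": [[0,0,0,0],[0,0,0,0],[0,0,0,0],[0,0,0,0],[0,0,0,0]], "fingers": 0.056}}

```text
time: 9.9
tool_pos: [0.5822, -0.1485, 0.0356]
tool_rot: [-0.135, 0.695, -0.135, -0.693]
contact_force: [-2.5, 1.3, 8.6]
gripper_width: 0.698
```

>>> {"api": "drive_tool", "payload": {"plan": [[-0.01,0,0,0],[-0.03,0,0,0],[-0.06,0,0,0],[-0.1,0,0,0],[-0.116,0,0,0],[-0.116,0,0,0],[-0.116,0,0,0]]}}

```text
time: 10.6
tool_pos: [0.5801, -0.1479, 0.1474]
tool_rot: [0.135, -0.694, 0.135, 0.694]
contact_force: [-1.0, 0.1, -1.4]
gripper_width: 0.69
```

Run:
```python
from h import *
rel([.6238,.0390,.147],79.8)
```

```text
t 10.6 rel [ 0.0005 -0.1896  0.0297] turn -1.48 jawyaw -112.04 pos [ 0.5801 -0.1479  0.1474] j6 1.58 F [-1.   0.1 -1.4] w 0.0589
```

Run:
```python
from h import *
im=viewer.grab_frame('wrist');cv2.imwrite('pics/w7.png',im)
a=cv2.imread('pics/w4.png')
d=cv2.absdiff(a,im).max(2)
# coarse map of roller region, both images
for n,i in (('w4',a),('w7',im)):
    g=cv2.cvtColor(i,cv2.COLOR_BGR2GRAY)
    print(n); print('cols@250',g[250,225:405:6]); print('cols@270',g[270,225:405:6]); print('rows@315',g[200:310:5,315])
t=cv2.matchTemplate(im[150:350,200:440],a[222:298,244:386],cv2.TM_CCOEFF_NORMED); print(cv2.minMaxLoc(t),'orig at',(44,72))
```

```text
w4
cols@250 [ 48  91  87  89 118 119 119 118 118 118 117 116 117 116 116 115 116 115
 115 114 114 114 113 112 113 112  93 151 151 150]
cols@270 [ 20  65  51   7 128 128 128 128 129 129 128 128 129 130 129 129 129 130
 129 131 129 130 130 130 129  91  37  11  65  66]
rows@315 [152 160  74  55  86  91  60  83 100 107 115 121 126 132 129 115 109 119
 103 155 155 148]
w7
cols@250 [ 85  87  87  87  92 126 125 125 124 124 124 124 124 124 124 124 124 124
 122 122 122 123 122 122 121 122 148 149 150 144]
cols@270 [ 12  64  64   9   7 122 124 124 124 125 125 126 127 126 127 128 128 129
 130 130 131 131 133  95  72  34   6  56  64  20]
rows@315 [152 150  75  79  76  74  66  89 106 115 124 131 139 141 128 122 123  81
  62 154 156  14]
(-0.29406484961509705, 0.7260785698890686, (52, 32), (41, 70)) orig at (44, 72)
```

>>> {"api": "drive_tool", "payload": {"plan": [[0,-0.05,0.01,-0.5],[0,-0.1,0.02,-1],[0,-0.15,0.0297,-1.48],[0,-0.1896,0.0297,-1.48],[0,-0.1896,0.0297,-1.48],[0,-0.1896,0.0297,-1.48],[0,-0.1896,0.0297,-1.48]]}}

```text
time: 11.35
tool_pos: [0.6231, 0.0382, 0.1464]
tool_rot: [0.063, -0.703, 0.063, 0.705]
contact_force: [-0.4, -0.3, -0.7]
gripper_width: 0.692
```

Run:
```python
from h import *
rel([.6238,.0390,.078],79.8)
```

```text
t 11.35 rel [ 0.0684 -0.0009 -0.0008] turn -0.0 jawyaw -100.23 pos [0.6231 0.0382 0.1464] j6 1.69 F [-0.4 -0.3 -0.7] w 0.0591
```

>>> {"api": "drive_tool", "payload": {"plan": [[0.04,-0.001,0,0],[0.06,-0.001,0,0],[0.068,-0.001,0,0],[0.068,-0.001,0,0],[0.068,-0.001,0,0]]}}

```text
time: 11.85
tool_pos: [0.6251, 0.0391, 0.0815]
tool_rot: [-0.063, 0.705, -0.063, -0.704]
contact_force: [-0.2, -0.6, -0.7]
gripper_width: 0.69
```

>>> {"api": "drive_tool", "payload": {"plan": [[0.002,0,0,0],[0.004,0,0,0],[0.004,0,0,0]]}}

```text
time: 12.15
tool_pos: [0.6247, 0.0398, 0.0769]
tool_rot: [-0.063, 0.705, -0.063, -0.704]
contact_force: [-0.5, -0.4, -0.4]
gripper_width: 0.692
```

>>> {"api": "drive_tool", "payload": {"plan": [[0.002,0,0,0],[0.003,0,0,0],[0.003,0,0,0]]}}

```text
time: 12.45
tool_pos: [0.6242, 0.0399, 0.0731]
tool_rot: [0.063, -0.704, 0.063, 0.704]
contact_force: [-1.1, 0.1, -1.0]
gripper_width: 0.691
```

>>> {"api": "drive_tool", "payload": {"plan": [[0.002,0,0,0],[0.002,0,0,0],[0.002,0,0,0]]}}

```text
time: 12.75
tool_pos: [0.6243, 0.0399, 0.0713]
tool_rot: [0.063, -0.704, 0.063, 0.704]
contact_force: [-0.5, -0.4, -0.6]
gripper_width: 0.688
```

>>> {"api": "drive_tool", "payload": {"plan": [[0.002,0,0,0],[0.002,0,0,0],[0.002,0,0,0]]}}

```text
time: 13.05
tool_pos: [0.6245, 0.0398, 0.0695]
tool_rot: [-0.063, 0.704, -0.063, -0.704]
contact_force: [-1.2, -0.1, -0.4]
gripper_width: 0.686
```

>>> {"api": "drive_tool", "payload": {"plan": [[0.002,0,0,0],[0.002,0,0,0]]}}

```text
time: 13.25
tool_pos: [0.6248, 0.0398, 0.0693]
tool_rot: [-0.063, 0.704, -0.063, -0.704]
contact_force: [-2.8, 0.9, 7.4]
gripper_width: 0.693
```

>>> {"api": "drive_tool", "payload": {"plan": [[0.002,0,0,0],[0.002,0,0,0]]}}

```text
time: 13.45
tool_pos: [0.6252, 0.0397, 0.0692]
tool_rot: [-0.063, 0.705, -0.063, -0.704]
contact_force: [-6.8, 0.0, 15.8]
gripper_width: 0.693
```

Contact. I'll back off 2 mm and release.

>>> {"api": "drive_tool", "payload": {"plan": [[-0.002,0,0,0],[-0.002,0,0,0],[-0.002,0,0,0],[-0.002,0,0,0],[-0.002,0,0,0],[-0.002,0,0,0],[-0.002,0,0,0]], "fingers": 0.08}}

```text
time: 14.15
tool_pos: [0.6243, 0.0398, 0.0672]
tool_rot: [0.063, -0.704, 0.063, 0.704]
contact_force: [1.1, -0.0, 0.4]
gripper_width: 0.938
```

>>> {"api": "drive_tool", "payload": {"plan": [[-0.03,0,0,0],[-0.07,0,0,0],[-0.077,0,0,0],[-0.077,0,0,0],[-0.077,0,0,0],[-0.077,0,0,0]]}}

```text
time: 14.75
tool_pos: [0.6231, 0.0399, 0.142]
tool_rot: [0.063, -0.703, 0.063, 0.706]
contact_force: [0.4, 0.7, 0.1]
gripper_width: 0.939
```

Run:
```python
from h import *
rel([.6238,.0390,.147],79.8)
im=viewer.grab_frame('wrist');cv2.imwrite('pics/w8.png',im); a=cv2.imread('pics/w6.png')
d=cv2.absdiff(a,im).max(2); m=(d[150:,190:440]>25).astype(np.uint8)
n,l,st,ce=cv2.connectedComponentsWithStats(m)
for i in range(1,n):
    if st[i,4]>80: print(st[i]+[190,150,0,0,0])
g=cv2.cvtColor(im,cv2.COLOR_BGR2GRAY); print(g[190:340:5,315]); print(cv2.cvtColor(a,cv2.COLOR_BGR2GRAY)[190:340:5,315])
```

```text
t 14.75 rel [-0.005   0.0008 -0.0008] turn 0.0 jawyaw -100.2 pos [0.6231 0.0399 0.142 ] j6 1.69 F [0.4 0.7 0.1] w 0.0802
[204 150  27  85 138]
[ 225  150  184  180 3796]
[378 150  41 229 646]
[406 150  26 112 279]
[386 301  30  81 301]
[ 83 108 125 135 143 140 118 115  79  97  92 155 155  92  92 107 155 156
 151 150 151 150 151 151 150 151 150 150 111 104]
[160 161 148 160 161 160 160 160 160  96  93 156 156  93  93 157 156 154
 150 150 150 150 150 150 150 149 150 149 106 107]
```

The worn roller stays on the slope, so I'll look closely at its pose.

Run:
```python
from h import *
im=cv2.imread('pics/w8.png')[150:270,220:400]
big=cv2.resize(im,None,fx=4,fy=4,interpolation=cv2.INTER_CUBIC)
t=viewer.grab_frame('top')[190:290,290:390]
cv2.imwrite('pics/v8.png',big); cv2.imwrite('pics/v8.png',np.vstack([big[:480,:720],np.hstack([cv2.resize(t,(120,120)),np.zeros((120,600,3),np.uint8)])]))
```

```text
(no output)
```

View pics/v8.png

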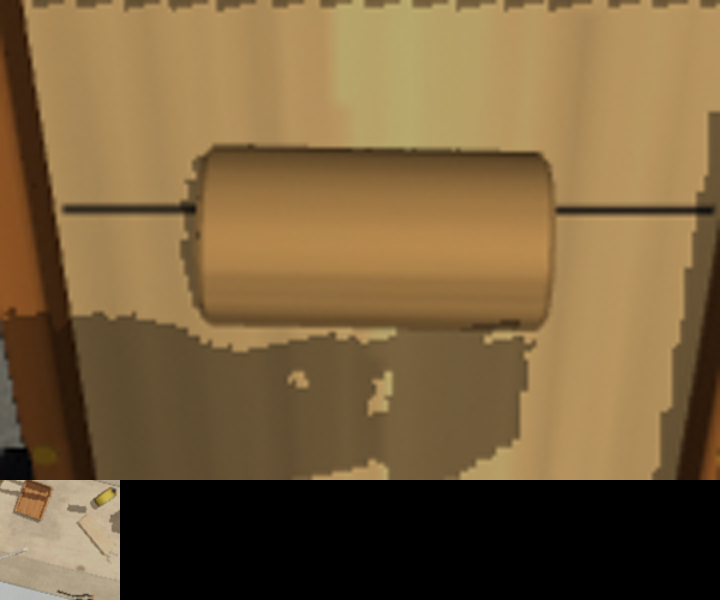

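Run:
```python
from h import *
q=pix2w('wrist',313.75,209.25,.068); print(q)
rel([q[0],q[1],.062],79.8)
```

```text
[0.62161583 0.04088867 0.068     ]
t 14.85 rel [ 0.0803 -0.0007  0.0016] turn 0.0 jawyaw -100.2 pos [0.6233 0.0399 0.1423] j6 1.69 F [-1.4 -0.3  0.5] w 0.0801
```

>>> {"api": "drive_tool", "payload": {"plan": [[0.04,-0.001,0.002,0],[0.065,-0.001,0.002,0],[0.074,-0.001,0.002,0],[0.077,-0.001,0.002,0],[0.077,-0.001,0.002,0],[0.077,-0.001,0.002,0]]}}

```text
time: 15.45
tool_pos: [0.6239, 0.0411, 0.0692]
tool_rot: [-0.063, 0.705, -0.063, -0.703]
contact_force: [0.7, 0.5, 0.3]
gripper_width: 0.937
```

>>> {"api": "drive_tool", "payload": {"plan": [[0.001,0,0,0],[0.002,0,0,0],[0.003,0,0,0],[0.003,0,0,0]]}}

```text
time: 15.85
tool_pos: [0.6226, 0.0412, 0.0644]
tool_rot: [-0.063, 0.704, -0.063, -0.704]
contact_force: [-0.1, -0.3, -0.4]
gripper_width: 0.938
```

>>> {"api": "drive_tool", "payload": {"plan": [[0.002,0,0,0],[0.004,0,0,0],[0.004,0,0,0],[0.004,0,0,0]]}}

```text
time: 16.25
tool_pos: [0.6225, 0.0412, 0.0602]
tool_rot: [0.063, -0.704, 0.063, 0.704]
contact_force: [-0.4, -0.0, 0.2]
gripper_width: 0.935
```

>>> {"api": "drive_tool", "payload": {"plan": [[0.001,0,0,0],[0.002,0,0,0],[0.002,0,0,0],[0.002,0,0,0]]}}

```text
time: 16.65
tool_pos: [0.6226, 0.0412, 0.0584]
tool_rot: [0.063, -0.704, 0.063, 0.704]
contact_force: [0.2, -0.5, 0.5]
gripper_width: 0.935
```

>>> {"api": "drive_tool", "payload": {"plan": [[0,0,0,0],[0,0,0,0],[0,0,0,0],[0,0,0,0],[0,0,0,0]], "fingers": 0.056}}

```text
time: 17.15
tool_pos: [0.6233, 0.0411, 0.0592]
tool_rot: [-0.063, 0.705, -0.063, -0.704]
contact_force: [0.6, -0.2, 4.5]
gripper_width: 0.725
```

>>> {"api": "drive_tool", "payload": {"plan": [[-0.01,0,0,0],[-0.03,0,0,0],[-0.07,0,0,0],[-0.11,0,0,0],[-0.11,0,0,0],[-0.11,0,0,0]]}}

```text
time: 17.75
tool_pos: [0.623, 0.0412, 0.1698]
tool_rot: [-0.063, 0.705, -0.063, -0.704]
contact_force: [-1.4, -1.5, -1.5]
gripper_width: 0.723
```

Run:
```python
from h import *
import json
for z in (0.17,):
  for p in [(.42,-.37),(.43,-.35)]: print(w2pix('top',[*p,0]),p)
rel([.42,-.36,.16],79.8)
im=viewer.grab_frame('wrist'); cv2.imwrite('pics/w9.png',im); a=cv2.imread('pics/w4.png')
g=cv2.cvtColor(im,cv2.COLOR_BGR2GRAY); print(g[250,225:405:6],g[200:310:5,315])
t=cv2.matchTemplate(im[150:350,200:440],a[222:298,244:386],cv2.TM_CCOEFF_NORMED); print(cv2.minMaxLoc(t),'orig at',(44,72))
```

```text
[[343.24671552 237.34502965]] (0.42, -0.37)
[[337.76702845 234.70712326]] (0.43, -0.35)
t 17.75 rel [0.0094 0.4308 0.1288] turn 0.0 jawyaw -100.2 pos [0.623  0.0412 0.1698] j6 1.7 F [-1.4 -1.5 -1.5] w 0.0618
[ 95  94  55  54 113 116 115 116 116 116 116 116 115 115 115 116 115 115
 115 115 114 115 115 115 114 114  93  31 101  86] [163 163 154  98  98  98  90  64  87 104 116 125 132 142 145 142 137 121
  70  68 154 154]
(-0.35574087500572205, 0.7942694425582886, (66, 41), (44, 76)) orig at (44, 72)
```

>>> {"api": "drive_tool", "payload": {"plan": [[0,0.43,0.124,1.5],[0,0.43,0.124,1.5],[0,0.43,0.124,1.5],[0,0.43,0.124,1.5],[0,0.43,0.124,1.5],[0,0.43,0.124,1.5],[0,0.43,0.124,1.5],[0,0.43,0.124,1.5],[0,0.43,0.124,1.5],[0,0.43,0.124,1.5],[0,0.43,0.124,1.5]]}}

```text
time: 18.9
tool_pos: [0.423, -0.3598, 0.166]
tool_rot: [0.138, -0.693, 0.136, 0.695]
contact_force: [0.6, 0.5, -1.2]
gripper_width: 0.725
```

Run:
```python
from h import *
rel([.425,-.36,.02],68)
im=viewer.grab_frame('wrist'); cv2.imwrite('pics/w10.png',im)
```

```text
t 18.9 rel [ 0.146  -0.0002 -0.0025] turn -0.04 jawyaw -112.34 pos [ 0.423  -0.3598  0.166 ] j6 1.12 F [ 0.6  0.5 -1.2] w 0.0619
```

View pics/w10.png

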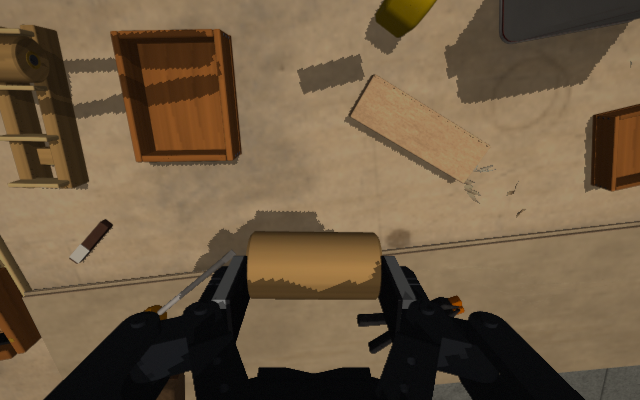

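Run:
```python
from h import *
for n,p in [('edge',(390,248)),('edge',(200,272)),('edge',(560,232)),('drivertip',(228,256)),('boxcorn',(240,160)),('plankcorner',(347,121)),('spot',(398,238)),('plank low',(465,185))]: print(n,pix2w('wrist',*p,.036 if n=='boxcorn' else 0).round(3))
b=[pix2w('wrist',*p,.036)[:2] for p in [(111,31),(230,30),(241,160),(135,161)]]; print(np.mean(b,0))
```

```text
edge [ 0.316 -0.405  0.   ]
edge [ 0.369 -0.195  0.   ]
edge [ 0.264 -0.583  0.   ]
drivertip [ 0.375 -0.234  0.   ]
boxcorn [ 0.472 -0.306  0.036]
plankcorner [ 0.463 -0.409  0.   ]
spot [ 0.324 -0.417  0.   ]
plank low [ 0.356 -0.5    0.   ]
[ 0.53754412 -0.28213477]
```

>>> {"api": "drive_tool", "payload": {"plan": [[0.04,-0.009,0.02,0],[0.09,-0.009,0.02,0],[0.135,-0.009,0.02,0],[0.148,-0.009,0.02,0],[0.151,-0.009,0.02,0],[0.151,-0.009,0.02,0],[0.151,-0.009,0.02,0]]}}

```text
time: 19.65
tool_pos: [0.4112, -0.3457, 0.0202]
tool_rot: [-0.135, 0.695, -0.137, -0.693]
contact_force: [0.6, 0.2, 0.4]
gripper_width: 0.722
```

>>> {"api": "drive_tool", "payload": {"plan": [[0.002,0,0,0],[0.003,0,0,0],[0.003,0,0,0]]}}

```text
time: 19.95
tool_pos: [0.4096, -0.3445, 0.015]
tool_rot: [-0.136, 0.694, -0.136, -0.694]
contact_force: [-0.3, 0.4, 0.7]
gripper_width: 0.724
```

>>> {"api": "drive_tool", "payload": {"plan": [[0.002,0,0,0],[0.004,0,0,0],[0.005,0,0,0],[0.005,0,0,0]]}}

```text
time: 20.35
tool_pos: [0.4091, -0.344, 0.009]
tool_rot: [0.136, -0.694, 0.136, 0.694]
contact_force: [0.5, -0.6, -0.8]
gripper_width: 0.726
```

>>> {"api": "drive_tool", "payload": {"plan": [[0.002,0,0,0],[0.003,0,0,0],[0.003,0,0,0]]}}

```text
time: 20.65
tool_pos: [0.4092, -0.3441, 0.0061]
tool_rot: [0.136, -0.694, 0.136, 0.694]
contact_force: [0.4, 0.0, -0.5]
gripper_width: 0.723
```

>>> {"api": "drive_tool", "payload": {"plan": [[0.0015,0,0,0],[0.0015,0,0,0],[0.0015,0,0,0]]}}

```text
time: 20.95
tool_pos: [0.4093, -0.3442, 0.0049]
tool_rot: [0.136, -0.694, 0.136, 0.694]
contact_force: [-0.5, -0.0, -1.0]
gripper_width: 0.721
```

>>> {"api": "drive_tool", "payload": {"plan": [[0.0015,0,0,0],[0.0015,0,0,0],[0.0015,0,0,0]]}}

```text
time: 21.25
tool_pos: [0.4097, -0.3444, 0.0045]
tool_rot: [-0.136, 0.694, -0.136, -0.694]
contact_force: [-1.9, 1.9, 7.1]
gripper_width: 0.724
```

Contact came where predicted. I'll release, lift clear and look.

>>> {"api": "drive_tool", "payload": {"plan": [[-0.001,0,0,0],[-0.001,0,0,0],[-0.001,0,0,0],[-0.001,0,0,0],[-0.001,0,0,0]], "fingers": 0.083}}

```text
time: 21.75
tool_pos: [0.4093, -0.3441, 0.0042]
tool_rot: [0.136, -0.694, 0.136, 0.694]
contact_force: [0.2, -0.2, 0.6]
gripper_width: 0.971
```

>>> {"api": "drive_tool", "payload": {"plan": [[-0.03,0,0,0],[-0.08,0,0,0],[-0.12,0,0,0],[-0.12,0,0,0],[-0.12,0,0,0]]}}

```text
time: 22.25
tool_pos: [0.4099, -0.3449, 0.1258]
tool_rot: [-0.135, 0.695, -0.137, -0.693]
contact_force: [0.1, 0.7, -0.3]
gripper_width: 0.972
```

Run:
```python
from h import *
rel([.4093,-.3442,.1],68)
c=viewer.calibration('wrist'); im=viewer.grab_frame('wrist'); cv2.imwrite('pics/w11.png',im)
# predicted silhouette centre & observed via gray transitions
o=np.array([.4093,-.3442,.011]); ax=np.array([np.cos(np.radians(68)),np.sin(np.radians(68)),0])
print(w2pix('',[o,o-.032*ax,o+.032*ax],c).round(1))
hsv=cv2.cvtColor(im,cv2.COLOR_BGR2HSV)
m=((hsv[...,1]>95)&(hsv[...,0]>8)&(hsv[...,0]<28)).astype(np.uint8); m[:,:150]=0;m[:,480:]=0;m[:150]=0
n,l,st,ce=cv2.connectedComponentsWithStats(cv2.morphologyEx(m,cv2.MORPH_OPEN,np.ones((3,3))))
for i in range(1,n):
    if st[i,4]>200: print(st[i],ce[i].round(1),cv2.minAreaRect(np.argwhere(l==i)[:,::-1].astype(np.float32)))
g=cv2.cvtColor(im,cv2.COLOR_BGR2GRAY); print(g[170:290:4,315]); print(im[210,240:400:8].tolist())
```

```text
t 22.25 rel [ 0.0258 -0.0004  0.0009] turn -0.02 jawyaw -112.2 pos [ 0.4099 -0.3449  0.1258] j6 1.12 F [ 0.1  0.7 -0.3] w 0.083
[[313.8 192.7]
 [350.2 192.5]
 [277.4 192.9]]
[452 150  28  18 307] [469.1 156.1] ((465.5, 158.5), (17.0, 27.0), 90.0)
[ 274  171   79   41 3046] [313.  191.1] ((313.03155517578125, 191.10888671875), (78.28912353515625, 39.37786102294922), 0.9548412561416626)
[403 229  33  25 564] [418.2 240.2] ((419.0, 241.0), (24.0, 32.0), 90.0)
[293 251 187  23 669] [386.8 261.8] ((385.9201354980469, 261.30426025390625), (5.048833847045898, 187.29544067382812), 83.45370483398438)
[113  74  96 106 113 124 113 105 103  81  76 136 136 136 137 131 135  83
  73  70  71  72  70  66 115  70 112 113 113 112]
[[98, 129, 153], [99, 130, 154], [101, 132, 157], [99, 129, 153], [103, 134, 158], [65, 91, 112], [59, 85, 105], [55, 81, 100], [50, 74, 94], [49, 74, 94], [46, 71, 91], [46, 71, 92], [44, 69, 90], [41, 67, 88], [100, 131, 156], [99, 131, 154], [99, 130, 155], [95, 126, 151], [93, 125, 149], [94, 125, 149]]
```

>>> {"api": "drive_tool", "payload": {"plan": [[0.01,0,0,-1],[0.02,0,0,-2],[0.03,0,0,-3],[0.03,0,0,-4],[0.03,0,0,-5],[0.03,0,0,-6],[0.03,0,0,-7],[0.03,0,0,-8],[0.03,0,0,-9],[0.03,0,0,-10],[0.03,0,0,-11.2],[0.03,0,0,-11.2]], "fingers": 0.055}}

```text
time: 23.5
tool_pos: [0.4082, -0.3429, 0.0918]
tool_rot: [-0.391, -0.588, -0.394, 0.588]
contact_force: [-0.1, 0.3, -0.2]
gripper_width: 0.64
```

Run:
```python
from h import *
rel([.4104,-.3442,.03],-22)
```

```text
t 23.5 rel [0.0618 0.0028 0.0004] turn -0.07 jawyaw -22.56 pos [ 0.4082 -0.3429  0.0918] j6 -0.44 F [-0.1  0.3 -0.2] w 0.0546
```

>>> {"api": "drive_tool", "payload": {"plan": [[0.04,0.002,0,0],[0.058,0.002,0,0],[0.064,0.002,0,0],[0.064,0.002,0,0],[0.064,0.002,0,0]]}}

```text
time: 24.0
tool_pos: [0.4115, -0.3453, 0.031]
tool_rot: [0.392, 0.588, 0.392, -0.588]
contact_force: [0.5, -0.3, 0.2]
gripper_width: 0.645
```

>>> {"api": "drive_tool", "payload": {"plan": [[0.002,0,0,0],[0.004,0,0,0],[0.006,0,0,0],[0.006,0,0,0],[0.006,0,0,0]]}}

```text
time: 24.5
tool_pos: [0.4112, -0.345, 0.0244]
tool_rot: [-0.392, -0.588, -0.392, 0.588]
contact_force: [0.8, 1.3, 0.1]
gripper_width: 0.646
```

>>> {"api": "drive_tool", "payload": {"plan": [[0.002,0,0,0],[0.003,0,0,0],[0.003,0,0,0],[0.003,0,0,0]]}}

```text
time: 24.9
tool_pos: [0.4112, -0.3449, 0.0213]
tool_rot: [-0.392, -0.588, -0.392, 0.588]
contact_force: [-1.2, -0.0, 0.8]
gripper_width: 0.644
```

>>> {"api": "drive_tool", "payload": {"plan": [[0.002,0,0,0],[0.004,0,0,0],[0.004,0,0,0],[0.004,0,0,0]]}}

```text
time: 25.3
tool_pos: [0.4111, -0.3449, 0.0172]
tool_rot: [-0.392, -0.588, -0.392, 0.588]
contact_force: [-0.8, -0.2, -0.2]
gripper_width: 0.647
```

>>> {"api": "drive_tool", "payload": {"plan": [[0.002,0,0,0],[0.003,0,0,0],[0.003,0,0,0],[0.003,0,0,0]]}}

```text
time: 25.7
tool_pos: [0.4112, -0.3449, 0.0144]
tool_rot: [-0.392, -0.588, -0.392, 0.588]
contact_force: [-0.2, 0.1, 0.8]
gripper_width: 0.642
```

>>> {"api": "drive_tool", "payload": {"plan": [[0,0,0,0],[0,0,0,0],[0,0,0,0],[0,0,0,0],[0,0,0,0]], "fingers": 0.027}}

```text
time: 26.2
tool_pos: [0.4112, -0.345, 0.0144]
tool_rot: [0.392, 0.588, 0.392, -0.588]
contact_force: [-0.2, 0.1, 0.8]
gripper_width: 0.316
```

The width equals the commanded value again, so the tips sit about 9 mm higher than the nominal figure. I'll reopen and go deeper by feel.

>>> {"api": "drive_tool", "payload": {"plan": [[0,0,0,0],[0,0,0,0],[0,0,0,0],[0,0,0,0],[0.002,0,0,0],[0.004,0,0,0],[0.004,0,0,0],[0.004,0,0,0]], "fingers": 0.055}}

```text
time: 27.0
tool_pos: [0.4111, -0.3449, 0.0102]
tool_rot: [-0.392, -0.588, -0.392, 0.588]
contact_force: [-0.3, -0.0, 0.3]
gripper_width: 0.64
```

>>> {"api": "drive_tool", "payload": {"plan": [[0.002,0,0,0],[0.003,0,0,0],[0.003,0,0,0],[0.003,0,0,0]]}}

```text
time: 27.4
tool_pos: [0.4112, -0.3449, 0.0073]
tool_rot: [-0.392, -0.588, -0.392, 0.588]
contact_force: [0.8, 0.2, -0.3]
gripper_width: 0.639
```

Run:
```python
from h import *
rel([.4104,-.3442,.0],-22)
c=viewer.calibration('wrist'); im=viewer.grab_frame('wrist'); cv2.imwrite('pics/w12.png',im)
print(w2pix('',[.4106,-.3441,.011],c))
g=cv2.cvtColor(im,cv2.COLOR_BGR2GRAY)
for v in range(220,300,10): print(v,g[v,220:410:6])
```

```text
t 27.4 rel [ 0.0073 -0.001  -0.0004] turn -0.07 jawyaw -22.6 pos [ 0.4112 -0.3449  0.0073] j6 -0.44 F [ 0.8  0.2 -0.3] w 0.0546
[[313.0668722  258.13470707]]
220 [ 90  92  91  92  91  90  89  88  88  87  85  61  66  65  74  77  74  76
  76  71  68 108  79  80  82  82  79 137 137 135 140 139]
230 [ 90  91  91  87  91  92  89  88  87  88  88  60  66  65  74  77  74  75
  76  71  68  59  79  81  84  85  83 145 143 139 149 140]
240 [ 90  89  91  91  92  90  90  89  91  92  90  60  66  65  76  77  74  75
  75  71  67  58  79  81  81  82  83 140 148 149 151 151]
250 [ 88  91  92  91  90  94  94  92  93  92  91  60  66  65  75  75  74  75
  74  71  67  57  80  84  85 152 103 148 148 153 154 153]
260 [ 90  90  90  80  52  15   7  95 163 158  90  59  65  65  75  75  73  76
  75  70  67  55 149 151 156  92   8  51  52 157 160 159]
270 [155  11  10  52  52   7   7 166 164 164  94  58  66  65  76  75  73  75
  75  71  66  53 153 150 153  45   6  46  52  24  11 161]
280 [ 11  11  51  51   8   6   4 166 162 160  90  71  96  66  75  76  73  75
  74  70 120 100 161 156 159  16   5   8  52  51   9  10]
290 [ 12  51  52  24   5   6   7 165 164 165  91  69  95 104 124 130 131 140
 136 129 119 134 164 157 157  30   7   6   9  52  52  10]
```

>>> {"api": "drive_tool", "payload": {"plan": [[0.002,0,0,0],[0.004,0,0,0],[0.004,0,0,0],[0.004,0,0,0]]}}

```text
time: 27.85
tool_pos: [0.4111, -0.3449, 0.0033]
tool_rot: [-0.392, -0.588, -0.392, 0.588]
contact_force: [-0.8, 0.0, 0.3]
gripper_width: 0.648
```

>>> {"api": "drive_tool", "payload": {"plan": [[0.002,0,0,0],[0.004,0,0,0],[0.004,0,0,0],[0.004,0,0,0]]}}

```text
time: 28.25
tool_pos: [0.4111, -0.3449, -0.0007]
tool_rot: [-0.392, -0.588, -0.392, 0.588]
contact_force: [0.3, 0.1, 0.0]
gripper_width: 0.642
```

>>> {"api": "drive_tool", "payload": {"plan": [[0.002,0,0,0],[0.003,0,0,0],[0.003,0,0,0],[0.003,0,0,0]]}}

```text
time: 28.65
tool_pos: [0.4112, -0.3449, -0.0037]
tool_rot: [-0.392, -0.588, -0.392, 0.588]
contact_force: [-0.0, -0.3, 0.2]
gripper_width: 0.643
```

>>> {"api": "drive_tool", "payload": {"plan": [[0,0,0,0],[0,0,0,0],[0,0,0,0],[0,0,0,0],[0,0,0,0]], "fingers": 0.027}}

```text
time: 29.15
tool_pos: [0.4115, -0.3454, -0.0031]
tool_rot: [0.393, 0.588, 0.392, -0.588]
contact_force: [0.2, 0.0, 3.9]
gripper_width: 0.368
```

>>> {"api": "drive_tool", "payload": {"plan": [[-0.01,0,0,0],[-0.03,0,0,0],[-0.07,0,0,0],[-0.11,0,0,0],[-0.13,0,0,0],[-0.13,0,0,0],[-0.13,0,0,0]]}}

```text
time: 29.85
tool_pos: [0.4109, -0.3446, 0.1258]
tool_rot: [-0.392, -0.588, -0.393, 0.588]
contact_force: [-0.1, 0.2, -0.5]
gripper_width: 0.371
```

Run:
```python
from h import *
import json
from scipy.optimize import minimize
c1=viewer.calibration('top'); cw=json.load(open('w1.json')); cn=viewer.calibration('wrist'); wn=viewer.grab_frame('wrist'); cv2.imwrite('pics/w13.png',wn)
ims=[(cv2.imread('pics/top.png'),c1,1.),(cv2.imread('pics/w1.png'),cw,1.)]
def seg(hx,hy,z):
    C=np.array([[-hx,-hy],[hx,-hy],[hx,hy],[-hx,hy]]); t=np.linspace(0.05,.95,40)[:,None]
    return np.vstack([np.c_[C[i]*(1-t)+C[(i+1)%4]*t,np.full(40,z)] for i in range(4)])
pts=np.vstack([seg(.044,.053,.036),seg(.038,.047,.036)])
def fit(ims,s):
    G=[]
    for im,c,w in ims:
        g=cv2.GaussianBlur(im,(0,0),s).astype(np.float32); m=np.sqrt(sum(cv2.Sobel(g,cv2.CV_32F,*d)**2 for d in((1,0),(0,1))).sum(2)); G.append((m/m.mean(),c,w))
    def f(p):
        a=p[2]; q=np.c_[p[0]+np.cos(a)*pts[:,0]-np.sin(a)*pts[:,1],p[1]+np.sin(a)*pts[:,0]+np.cos(a)*pts[:,1],pts[:,2]]
        v=0
        for m,c,w in G:
            u=w2pix('',q,c).astype(np.float32); v-=w*cv2.remap(m,u[:,:1],u[:,1:],cv2.INTER_LINEAR).mean()
        return v
    best=None
    for x in np.arange(.526,.550,.003):
        for y in np.arange(-.29,-.266,.003):
            v=f([x,y,np.radians(68.5)])
            if best is None or v<best[0]: best=(v,x,y)
    r=minimize(f,[best[1],best[2],np.radians(68.5)],method='Nelder-Mead',options=dict(initial_simplex=[[best[1],best[2],1.195],[best[1]+.003,best[2],1.195],[best[1],best[2]+.003,1.195],[best[1],best[2],1.23]]))
    return r.x[:2].round(4),np.degrees(r.x[2]).round(2),round(r.fun,2)
for s in (.7,1.2): print('both',fit(ims,s),'top',fit(ims[:1],s),'w1',fit(ims[1:],s))
rel([.5377,-.2784,.12],-22)
print(status.state()['gripper_width'])
```

```text
both (array([ 0.5399, -0.2789]), np.float64(68.54), np.float64(-8.05)) top (array([ 0.5406, -0.2755]), np.float64(67.64), np.float64(-4.09)) w1 (array([ 0.54 , -0.279]), np.float64(68.38), np.float64(-4.02))
both (array([ 0.54 , -0.279]), np.float64(68.46), np.float64(-8.05)) top (array([ 0.5396, -0.2788]), np.float64(69.0), np.float64(-4.27)) w1 (array([ 0.5459, -0.2813]), np.float64(68.09), np.float64(-3.57))
t 29.9 rel [ 0.0045  0.0924 -0.1095] turn -0.07 jawyaw -22.6 pos [ 0.4103 -0.344   0.1246] j6 -0.44 F [-0.3 -0.2 -0.3] w 0.0313
0.36652756993125524
```

>>> {"api": "drive_tool", "payload": {"plan": [[0,0.03,-0.035,-0.14],[0,0.06,-0.07,-0.14],[0,0.0948,-0.109,-0.14],[0,0.0948,-0.109,-0.14],[0,0.0948,-0.109,-0.14],[0,0.0948,-0.109,-0.14],[0,0.0948,-0.109,-0.14]]}}

```text
time: 30.6
tool_pos: [0.5392, -0.2811, 0.1254]
tool_rot: [-0.397, -0.584, -0.398, 0.585]
contact_force: [0.2, -0.0, -0.7]
gripper_width: 0.367
```

Run:
```python
from h import *
rel([.5403,-.2794,.05],-21.5)
im=viewer.grab_frame('wrist'); cv2.imwrite('pics/w14.png',im)
c=viewer.calibration('wrist')
a=np.radians(68.5);X=np.array([np.cos(a),np.sin(a),0]);Y=np.array([-np.sin(a),np.cos(a),0]);o=np.array([.54,-.279,.036])
# check fit: compare predicted rim of the visible far wall (tool -z side) with gradient profile along column 315
for s in (1,-1):
    print(s,[w2pix('',o+s*k*X,c).round(1).tolist() for k in (.044,.038)], [w2pix('',o+s*.044*X+q*Y,c).round(0).tolist() for q in (-.053,.053)])
g=cv2.cvtColor(im,cv2.COLOR_BGR2GRAY)
for u in (285,350): print([ (v,int(g[v,u])) for v in range(100,236,4)])
```

```text
t 30.6 rel [ 0.0754  0.0006 -0.002 ] turn -0.01 jawyaw -21.56 pos [ 0.5392 -0.2811  0.1254] j6 -0.23 F [ 0.2 -0.  -0.7] w 0.0313
1 [[[314.2, 144.1]], [[314.2, 152.0]]] [[[384.0, 144.0]], [[244.0, 144.0]]]
-1 [[[314.4, 248.6]], [[314.4, 242.2]]] [[[377.0, 249.0]], [[252.0, 249.0]]]
[(100, 163), (104, 160), (108, 160), (112, 159), (116, 163), (120, 160), (124, 152), (128, 134), (132, 132), (136, 83), (140, 38), (144, 37), (148, 63), (152, 56), (156, 58), (160, 57), (164, 55), (168, 60), (172, 60), (176, 53), (180, 55), (184, 55), (188, 57), (192, 59), (196, 57), (200, 55), (204, 51), (208, 49), (212, 46), (216, 61), (220, 61), (224, 62), (228, 62), (232, 61)]
[(100, 94), (104, 93), (108, 94), (112, 94), (116, 94), (120, 95), (124, 96), (128, 96), (132, 95), (136, 95), (140, 42), (144, 38), (148, 110), (152, 103), (156, 55), (160, 57), (164, 58), (168, 60), (172, 58), (176, 54), (180, 57), (184, 55), (188, 58), (192, 57), (196, 56), (200, 52), (204, 55), (208, 59), (212, 58), (216, 79), (220, 88), (224, 70), (228, 67), (232, 49)]
```

>>> {"api": "drive_tool", "payload": {"plan": [[0.04,0,0,0],[0.08,0,0,0],[0.1,0,0,0],[0.11,0,0,0],[0.11,0,0,0],[0.11,0,0,0]]}}

```text
time: 31.25
tool_pos: [0.5412, -0.2817, 0.0179]
tool_rot: [0.399, 0.585, 0.397, -0.584]
contact_force: [-0.4, -1.2, 0.1]
gripper_width: 0.369
```

>>> {"api": "drive_tool", "payload": {"plan": [[0.002,0,0,0],[0.004,0,0,0],[0.004,0,0,0],[0.004,0,0,0]]}}

```text
time: 31.65
tool_pos: [0.5408, -0.2808, 0.0128]
tool_rot: [0.398, 0.584, 0.398, -0.584]
contact_force: [-0.1, -0.4, -0.2]
gripper_width: 0.371
```

>>> {"api": "drive_tool", "payload": {"plan": [[0.002,0,0,0],[0.004,0,0,0],[0.006,0,0,0],[0.006,0,0,0],[0.006,0,0,0]]}}

```text
time: 32.15
tool_pos: [0.5405, -0.2807, 0.0062]
tool_rot: [-0.398, -0.584, -0.398, 0.584]
contact_force: [0.4, -0.5, 0.0]
gripper_width: 0.368
```

>>> {"api": "drive_tool", "payload": {"plan": [[0.002,0,0,0],[0.002,0,0,0],[0.002,0,0,0]]}}

```text
time: 32.45
tool_pos: [0.5405, -0.2808, 0.0043]
tool_rot: [-0.398, -0.584, -0.398, 0.584]
contact_force: [0.2, -0.2, 0.3]
gripper_width: 0.368
```

>>> {"api": "drive_tool", "payload": {"plan": [[0.002,0,0,0],[0.002,0,0,0],[0.002,0,0,0]]}}

```text
time: 32.75
tool_pos: [0.5409, -0.281, 0.0029]
tool_rot: [0.398, 0.584, 0.398, -0.584]
contact_force: [-0.7, -0.2, 2.2]
gripper_width: 0.365
```

Floor contact came at the expected height. I'll release and rise.

>>> {"api": "drive_tool", "payload": {"plan": [[0,0,0,0],[0,0,0,0],[0,0,0,0],[0,0,0,0]], "fingers": 0.047}}

```text
time: 33.15
tool_pos: [0.5405, -0.2807, 0.0022]
tool_rot: [-0.398, -0.584, -0.398, 0.584]
contact_force: [-0.1, -0.2, 0.1]
gripper_width: 0.55
```

>>> {"api": "drive_tool", "payload": {"plan": [[-0.03,0,0,0],[-0.07,0,0,0],[-0.11,0,0,0],[-0.145,0,0,0],[-0.145,0,0,0],[-0.145,0,0,0]]}}

```text
time: 33.75
tool_pos: [0.5411, -0.2811, 0.1486]
tool_rot: [0.399, 0.585, 0.397, -0.584]
contact_force: [-0.3, -0.4, -0.7]
gripper_width: 0.55
```

Run:
```python
from h import *
rel([.6193,-.163,.147],68)
c=viewer.calibration('wrist'); im=viewer.grab_frame('wrist'); cv2.imwrite('pics/w15.png',im)
a=np.radians(68.5);X=np.array([np.cos(a),np.sin(a),0]);Y=np.array([-np.sin(a),np.cos(a),0]);o=np.array([.5405,-.2808,.017])
print(w2pix('',[o,o+.032*X,o-.032*X,o+.017*Y,o-.017*Y],c).round(1).tolist())
g=cv2.cvtColor(im,cv2.COLOR_BGR2GRAY)
print('row',[(u,int(g[195,u])) for u in range(250,380,4)]); print('col',[(v,int(g[v,315])) for v in range(130,260,4)])
```

```text
t 33.75 rel [ 0.0016  0.0295 -0.1386] turn -11.18 jawyaw -21.48 pos [ 0.5411 -0.2811  0.1486] j6 -0.23 F [-0.3 -0.4 -0.7] w 0.047
[[313.4, 187.3], [313.3, 153.0], [313.4, 219.4], [295.1, 187.4], [331.7, 187.3]]
row [(250, 75), (254, 101), (258, 40), (262, 77), (266, 96), (270, 97), (274, 97), (278, 98), (282, 98), (286, 99), (290, 98), (294, 52), (298, 79), (302, 97), (306, 115), (310, 126), (314, 131), (318, 139), (322, 69), (326, 64), (330, 52), (334, 99), (338, 98), (342, 52), (346, 51), (350, 50), (354, 50), (358, 49), (362, 27), (366, 52), (370, 95), (374, 130), (378, 131)]
col [(130, 85), (134, 84), (138, 36), (142, 41), (146, 59), (150, 51), (154, 52), (158, 68), (162, 124), (166, 105), (170, 87), (174, 131), (178, 131), (182, 131), (186, 131), (190, 130), (194, 131), (198, 130), (202, 130), (206, 130), (210, 130), (214, 129), (218, 129), (222, 128), (226, 33), (230, 37), (234, 99), (238, 102), (242, 135), (246, 134), (250, 139), (254, 144), (258, 141)]
```

The worn roller lies in the box, and its outline is where predicted. Now the far roller.

>>> {"api": "drive_tool", "payload": {"plan": [[0,0.003,-0.013,1],[0,0.006,-0.026,2],[0,0.009,-0.04,3],[0,0.012,-0.052,4],[0,0.015,-0.065,5],[0,0.018,-0.08,6],[0,0.022,-0.1,7],[0,0.026,-0.12,8],[0,0.0295,-0.1386,9],[0,0.0295,-0.1386,10],[0,0.0295,-0.1386,11],[0,0.0295,-0.1386,11.32]], "fingers": 0.0854}}

```text
time: 35.0
tool_pos: [0.6174, -0.1617, 0.1442]
tool_rot: [0.136, -0.692, 0.136, 0.696]
contact_force: [0.2, 0.3, 0.3]
gripper_width: 1.005
```

Run:
```python
from h import *
rel([.6193,-.163,.033],68)
c=viewer.calibration('wrist'); im=viewer.grab_frame('wrist'); cv2.imwrite('pics/w16.png',im)
p=w2pix('',[.6193,-.163,.043],c)[0]; print(p)
g=cv2.cvtColor(im,cv2.COLOR_BGR2GRAY); v=int(p[1])
print([(u,int(g[v,u])) for u in range(255,375,4)]); print([(y,int(g[y,315])) for y in range(v-44,v+44,4)])
```

```text
t 35.0 rel [ 0.1112  0.0004 -0.0028] turn -0.03 jawyaw -112.2 pos [ 0.6174 -0.1617  0.1442] j6 1.59 F [0.2 0.3 0.3] w 0.0858
[314.99515462 193.09105019]
[(255, 123), (259, 125), (263, 119), (267, 118), (271, 116), (275, 66), (279, 127), (283, 127), (287, 127), (291, 128), (295, 127), (299, 127), (303, 127), (307, 127), (311, 128), (315, 127), (319, 127), (323, 126), (327, 126), (331, 126), (335, 125), (339, 125), (343, 124), (347, 123), (351, 123), (355, 122), (359, 152), (363, 149), (367, 148), (371, 146)]
[(149, 134), (153, 134), (157, 128), (161, 70), (165, 81), (169, 128), (173, 53), (177, 87), (181, 103), (185, 112), (189, 117), (193, 127), (197, 112), (201, 104), (205, 112), (209, 91), (213, 91), (217, 128), (221, 146), (225, 143), (229, 142), (233, 144)]
```

>>> {"api": "drive_tool", "payload": {"plan": [[0.05,0.001,0,0],[0.09,0.001,0,0],[0.108,0.001,0,0],[0.117,0.001,0,0],[0.117,0.001,0,0],[0.117,0.001,0,0],[0.117,0.001,0,0]]}}

```text
time: 35.75
tool_pos: [0.6202, -0.1642, 0.033]
tool_rot: [-0.135, 0.696, -0.135, -0.693]
contact_force: [0.1, 0.0, 0.4]
gripper_width: 1.004
```

>>> {"api": "drive_tool", "payload": {"plan": [[0,0,0,0],[0,0,0,0],[0,0,0,0],[0,0,0,0],[0,0,0,0]], "fingers": 0.056}}

```text
time: 36.25
tool_pos: [0.6199, -0.1641, 0.0326]
tool_rot: [-0.135, 0.695, -0.135, -0.693]
contact_force: [0.4, 0.4, 6.4]
gripper_width: 0.725
```

>>> {"api": "drive_tool", "payload": {"plan": [[-0.01,0,0,0],[-0.03,0,0,0],[-0.06,0,0,0],[-0.1,0,0,0],[-0.118,0,0,0],[-0.118,0,0,0],[-0.118,0,0,0]]}}

```text
time: 36.95
tool_pos: [0.6178, -0.1633, 0.1473]
tool_rot: [0.135, -0.694, 0.135, 0.695]
contact_force: [-0.3, -0.4, -1.3]
gripper_width: 0.727
```

Run:
```python
from h import *
rel([.6238,.0390,.147],79.8)
```

```text
t 36.95 rel [ 0.0004 -0.1897  0.0703] turn -1.48 jawyaw -112.03 pos [ 0.6178 -0.1633  0.1473] j6 1.58 F [-0.3 -0.4 -1.3] w 0.0621
```

>>> {"api": "drive_tool", "payload": {"plan": [[0,-0.05,0.018,-0.5],[0,-0.1,0.036,-1],[0,-0.15,0.055,-1.48],[0,-0.1897,0.07,-1.48],[0,-0.1897,0.07,-1.48],[0,-0.1897,0.07,-1.48],[0,-0.1897,0.07,-1.48]]}}

```text
time: 37.65
tool_pos: [0.6237, 0.0377, 0.1464]
tool_rot: [0.063, -0.703, 0.063, 0.705]
contact_force: [0.1, -0.6, -1.2]
gripper_width: 0.727
```

Run:
```python
from h import *
rel([.6238,.0395,.072],79.8)
```

```text
t 37.65 rel [ 0.0744 -0.0018  0.    ] turn -0.0 jawyaw -100.23 pos [0.6237 0.0377 0.1464] j6 1.69 F [ 0.1 -0.6 -1.2] w 0.0621
```

>>> {"api": "drive_tool", "payload": {"plan": [[0.04,-0.001,0,0],[0.065,-0.001,0,0],[0.075,-0.001,0,0],[0.076,-0.001,0,0],[0.076,-0.001,0,0],[0.076,-0.001,0,0]]}}

```text
time: 38.25
tool_pos: [0.6264, 0.0391, 0.0745]
tool_rot: [-0.063, 0.705, -0.063, -0.703]
contact_force: [-0.6, -0.8, -0.6]
gripper_width: 0.73
```

>>> {"api": "drive_tool", "payload": {"plan": [[0.002,0,0,0],[0.004,0,0,0],[0.004,0,0,0],[0.004,0,0,0]]}}

```text
time: 38.65
tool_pos: [0.6248, 0.0397, 0.0685]
tool_rot: [-0.063, 0.704, -0.063, -0.704]
contact_force: [-0.0, -0.2, -0.9]
gripper_width: 0.728
```

>>> {"api": "drive_tool", "payload": {"plan": [[0.002,0,0,0],[0.002,0,0,0],[0.002,0,0,0]]}}

```text
time: 38.95
tool_pos: [0.6248, 0.0396, 0.0663]
tool_rot: [0.063, -0.704, 0.063, 0.704]
contact_force: [-0.4, -1.1, 0.0]
gripper_width: 0.727
```

>>> {"api": "drive_tool", "payload": {"plan": [[0.0015,0,0,0],[0.0015,0,0,0],[0.0015,0,0,0]]}}

```text
time: 39.25
tool_pos: [0.6248, 0.0396, 0.0648]
tool_rot: [0.063, -0.704, 0.063, 0.704]
contact_force: [-0.3, -0.3, -0.3]
gripper_width: 0.726
```

>>> {"api": "drive_tool", "payload": {"plan": [[0.0005,0,0,0],[0.0005,0,0,0],[0.0005,0,0,0]]}}

```text
time: 39.55
tool_pos: [0.625, 0.0396, 0.0645]
tool_rot: [-0.063, 0.704, -0.063, -0.704]
contact_force: [0.2, 0.3, -0.3]
gripper_width: 0.73
```

Within a millimetre of the slope. I'll release.

>>> {"api": "drive_tool", "payload": {"plan": [[0,0,0,0],[0,0,0,0],[0,0,0,0],[0,0,0,0],[0,0,0,0],[0,0,0,0],[0,0,0,0],[0,0,0,0]], "fingers": 0.08}}

```text
time: 40.35
tool_pos: [0.6249, 0.0396, 0.0644]
tool_rot: [-0.063, 0.704, -0.063, -0.704]
contact_force: [0.9, 0.3, 1.4]
gripper_width: 0.936
```

>>> {"api": "drive_tool", "payload": {"plan": [[-0.03,0,0,0],[-0.07,0,0,0],[-0.11,0.05,0,0],[-0.11,0.1,0,0],[-0.11,0.15,0,0],[-0.11,0.2,0,0],[-0.11,0.25,0,0],[-0.11,0.3,0,0],[-0.11,0.3,0,0],[-0.11,0.3,0,0]]}}

```text
time: 41.35
tool_pos: [0.5712, -0.2574, 0.1743]
tool_rot: [0.064, -0.704, 0.064, 0.704]
contact_force: [0.1, 1.3, 0.5]
gripper_width: 0.936
```

Run:
```python
from h import *
rel([.6,-.25,.2])
top=viewer.grab_frame('top'); cv2.imwrite('pics/t2.png',top); t0=cv2.imread('pics/top.png')
d=cv2.absdiff(top,t0).max(2); m=(d[100:290,190:345]>28).astype(np.uint8)
n,l,st,ce=cv2.connectedComponentsWithStats(m)
for i in range(1,n):
    if st[i,4]>15: print((st[i]+[190,100,0,0,0]).tolist(), pix2w('top',*(ce[i]+[190,100]),.03).round(3))
a=np.radians(169.8); X=np.array([np.cos(a),np.sin(a),0]);Y=np.array([-np.sin(a),np.cos(a),0]); o=np.array([.6228,.0395,0])+.0915*X
print('origin',o)
for nme,q in [('trough up',o+.08*X+[0,0,.03]),('trough dn',o+.122*X+[0,0,.03])]: print(nme,w2pix('top',q),q)
# rectified ramp map of trough: gray level along ramp x at y=-.02,0,.02
g=cv2.cvtColor(top,cv2.COLOR_BGR2GRAY); g0=cv2.cvtColor(t0,cv2.COLOR_BGR2GRAY)
for y in (-.04,-.02,0,.02,.04):
    P=np.array([o+x*X+y*Y+[0,0,.03] for x in np.arange(-.11,.15,.006)]); u=w2pix('top',P).astype(np.float32)
    f=lambda G:cv2.remap(G,u[:,:1],u[:,1:],cv2.INTER_LINEAR).ravel().astype(int)
    print(y,(f(g)-f(g0)).tolist())
```

```text
t 41.35 rel [-0.0257 -0.0124 -0.027 ] turn 0 jawyaw -100.39 pos [ 0.5712 -0.2574  0.1743] j6 1.21 F [0.1 1.3 0.5] w 0.0799
[228, 163, 107, 127, 5235] [ 0.459 -0.146  0.03 ]
[214, 229, 18, 19, 84] [0.435 0.063 0.03 ]
[212, 232, 6, 6, 17] [0.436 0.101 0.03 ]
origin [0.5327461  0.05570325 0.        ]
trough up [[222.55200734 230.00400063]] [0.45401045 0.06987003 0.03      ]
trough dn [[220.52563158 241.44675217]] [0.41267424 0.07730759 0.03      ]
-0.04 [2, 2, 2, 2, 3, 6, 4, 7, 3, 5, 5, 2, 3, 2, 3, 2, 2, 5, 2, 3, 3, 2, 4, 2, 2, 3, 1, 3, 3, 4, 0, 1, 2, 0, -6, -3, -2, 3, 0, 3, -3, -7, 4, 3]
-0.02 [3, 3, 5, 4, 2, 5, 3, 3, 1, 3, 3, 4, 2, 2, 3, 6, 3, 4, 5, 4, 3, 4, 2, 5, 5, 4, 4, 3, 3, 1, -16, -10, 12, 29, 15, -17, -41, 2, 23, 19, -3, -23, 8, 6]
0 [4, 4, 4, 4, 4, 3, 3, 1, 4, 4, 5, 5, 2, 5, 2, 4, 4, 2, 3, 5, 3, 4, 6, 4, 5, 3, 3, 1, 5, 5, -12, -2, 18, 39, 19, -10, -40, -6, 6, 20, 4, -11, 2, 1]
0.02 [5, 3, 6, 2, 4, 3, 4, 4, 4, 6, 6, 4, 6, 2, 5, 4, 4, 4, 2, 2, 2, 6, 2, 5, 3, 1, 4, 4, 4, 4, -2, 0, 21, 31, 24, -1, -40, 0, 18, 19, 8, -3, 3, 4]
0.04 [3, 3, 7, 2, 6, 3, 3, 3, 3, 3, 3, 4, 2, 2, 4, 7, 4, 3, 1, 2, 2, 3, 0, 2, 4, 3, 4, 6, 4, 0, 5, 3, 5, 5, 4, 3, 3, 4, 1, 3, 4, 2, 5, 1]
```

Run:
```python
from h import *
print(manip.job_done(), status.state()['time'])
```

```text
the job is handed in; nothing more can be done
the job is handed in; nothing more can be done
```

I tested all three rollers on the ramp and handed the job in at about 41 s of the 64 s allowed.

- **Sound rollers:** The near and far rollers ran down on their own. The last top picture shows both in the trough at ramp x of about 88 and 124 mm, with the slope clear.
- **Worn roller:** The middle roller stayed on the slope. I picked it up by its ends, set it on the bench to re-grip it across its sides, and laid it in the larger scrap box. A wrist picture right after release showed it where intended. I did not check the box again after the third roller, because the arm covered it in the last top picture.
- **Bystanders:** I felt no unexpected contact on the carries. I did not measure the bystanders' positions separately at the end.

**Checks that disagreed:**
- **Fingertips:** They sat roughly 10 mm or more further back than the stated 17 mm ahead of the TCP. Two early closings therefore missed, and I repeated them deeper.
- **Box position:** My camera estimates of it differed by up to about 7 mm. I settled it with a rim check from above before lowering the roller.
- **Last release:** The far roller was let go about a millimetre above the slope, with no clear contact reading first.

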